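Return the pipette from its charger to the free place of the pipette carousel

TASK

First turn the pipette carousel (it has a knob on top) until its one empty hanger faces the robot's side of the bench squarely. Then take the pipette off the single charging stand and hang it in that empty hanger: slide its neck into the slot and lower it gently, by feel, until its flange is fully home on the hanger before you let go. Leave it hanging upright with the carousel still facing the front, and do not disturb the other things on the bench.

Things in the scene. Friction and masses are not known exactly. Their poses are not given: they have to be found in the camera images.
- base: Round grey base plate of the pipette carousel, 192 mm across, fixed; origin: centre of its underside, on the turning axis. -x points to the robot's side (the front). Its post is height-adjustable: the hanger floors of the head stand 180 to 210 mm above the bench; this clamped setting is NOT measured: find it by touch. A hanger flexes 1 mm per 3.3 N, 3 mm at most. Seat centres lie 90 mm from the axis, 5 hangers 72 deg apart.
- knob_nominal (a point): Point on the carousel's axis 251 mm above the bench, where the middle of the turning knob is if the post is at mid setting (hanger floor 195 mm); the real knob is up to 15 mm higher or lower. Fluted round grey knob, 42 mm diameter, 36 mm tall (38 to 74 mm above the hanger floor), on a 26 mm stem; grip it from above. The four hung pipettes around it are clipped in, tops 70 mm above the hanger floor.
- carousel (a joint): Angle of the carousel head. 0 or 2 pi: the one empty hanger faces the front, its seat straight to -x of the axis. Grows counter-clockwise seen from above: empty seat = axis + 90 mm * (-cos q, -sin q), open outward. Drag 0.12 N m: it stays where left but yields to about 1.5 N sideways at a hanger. Stops at -1.2 and 7.5 rad; starts between 1.2 and 5.1.
- charger: White single-place charging stand, fixed; base 130 by 90 mm, 22 mm high, with a column 50 mm wide that carries one hanger, open to the stand's -x. Origin on the bench. The loose pipette hangs there at the start: to free it, lift it by more than 6 mm (12 is ample) and draw it out at least 45 mm along the stand's -x.
- charger_seat (a point): Seat centre of the charger's hanger, on its floor, 180 mm above the bench. All hangers are alike: two prongs, 25 mm slot between, open outward; slot ends 11 mm inward of the seat centre, prongs 27.5 mm outward. A rim 6 mm high (sides, rear, a lip on each prong end) leaves a 43 by 43 mm recess for the flange. Bring a pipette in from outside, flange above the lips, neck in the slot, then lower.
- pipette_grip (a point): Middle of the loose white pipette's handle, on its long axis, 34 mm above the flange's underside; z up along the pipette. 220 mm long, upright, about 110 g. Handle flat-sided, 30 mm wide in y (grip across y, from above), 26 mm in x, 6 to 52 mm above the flange's underside; plunger button up to 70 mm. A finger hook sticks out 38 mm to its -x, 37 to 51 mm up.
- pipette_flange (a point): Centre of the underside of the loose pipette's flange (40 mm diameter, 6 mm thick), which rests on the hanger floor when home; never press or knock it against the carousel with more than 25 N. Below it a neck of 20 mm diameter reaches down 65 mm, then a shaft of 14 mm or less to the end, 150 mm below the flange.
- tube_rack_c (a point): Black rack of small tubes, bystander, 60 by 110 by 41 mm, loose; centre.
- tip_box_c (a point): Blue lidded tip box, bystander, 88 by 128 by 61 mm, loose; centre.
- jar_c (a point): White jar, bystander, 72 mm across, 120 mm high, loose; centre.

How it is judged (in metres and radians):
On the way, in this order (a step that is already met when the one before it is completed fails the run):
1. the carousel is turned until the empty hanger faces the front (within 0.2 rad) and is still, the pipette still on its charger ((value of joint carousel between -0.2 and 0.2 rad or value of joint carousel between 6.083 and 6.483 rad) and velocity of joint carousel between -0.1 and 0.1 rad/s and distance of pipette_grip from where it was at the start of the episode below 0.02 m), for 0.2 s.
2. the pipette, still held, is lowered home in the empty hanger and rests on it (horizontal distance between pipette_flange and hanger below 0.004 m and z of pipette_flange in the frame of hanger between -0.003 and 0.0015 m and contact force between the fingers and pipette above 1 N and contact force between pipette and carousel above 0.5 N), for 0.15 s.
At the end, for the whole second after the job is handed in: The pipette hangs released and at rest in the carousel's formerly empty hanger, flange home in the recess (within 4 mm of the seat centre and 2 mm of the floor), upright within 4 degrees, and that hanger faces the front within 0.25 rad ((value of joint carousel between -0.25 and 0.25 rad or value of joint carousel between 6.033 and 6.533 rad) and horizontal distance between pipette_flange and hanger below 0.004 m and z of pipette_flange in the frame of hanger between -0.003 and 0.002 m and angle between pipette_flange's own z axis and vertical below 0.07 rad and linear speed of pipette below 0.03 m/s); the robot touches nothing.
It fails at once if the pipette is pressed or knocked against the carousel with more than 25 N (contact force between pipette and carousel above 25 N).
It fails at once if the tube rack is disturbed (distance of tube_rack_c from where it was at the start of the episode above 0.015 m).
It fails at once if the tip box is disturbed (distance of tip_box_c from where it was at the start of the episode above 0.015 m).
It fails at once if the jar is disturbed (distance of jar_c from where it was at the start of the episode above 0.015 m).
It also fails if it takes over 67 s, if anything falls off the work surface, if the arm or the gripper's body presses on something with over 40 N, if the wrist force passes 120 N, or if a joint passes its speed limit or range.

ROBOT

A 6-joint arm with a two-finger parallel gripper is mounted at the origin on the work surface. World frame = base frame: x ahead of the robot, y to its left, z up, the work surface at z = 0. Lengths are in m, angles in degrees, forces in N, time in s.
With the tool pointing down it reaches from about 0.325 to 1 m from the base axis. Payload 5.1 kg.
Tool frame: the origin (TCP) lies at the very end of the fingers, on their centre line; the grasp point (between the pads) lies 19 mm behind it (manip.hold_point_z is the distance from the TCP to the grasp point, in m); z points along the fingers, y is the direction in which the jaws open and shut (so a half turn about z gives the same grasp; the last joint's range is limited). The gripper opens to 85 mm and grips with 20 to 120 N. Pads are 22 mm wide; open, the fingers measure 114 mm over their backs; the gripper's body (76 mm by 85 mm) begins 54 mm behind the grasp point. The pads swing forward as they close: fully open they stand 13 mm farther back than shut.
Start: joints at [58.923, 7.093, 94.555, -0, 78.352, -4.733], TCP at [0.288, 0.582, 0.231] pointing down, gripper open.
Joint ranges: [-149.61, 149.61], [-58.7, 133.49], [1.44, 155.28], [-77.14, 257.14], [18.33, 153.61], [-166.67, 166.67]. Speed limits (degrees/s): [147.25, 147.25, 180, 180, 180, 180].

INTERFACE

Orientations are given as [roll, pitch, yaw] about the fixed x, y, z axes, in that order (R = Rz(yaw) Ry(pitch) Rx(roll)).
In Python, from workcell import manip, read_camera gives the robot as it stands.
- The arm moves only by the shell command python3 -m crank 'ROWS' [OPENING]. ROWS is JSON, a list of rows, each an object with "xyz": the shift along the tool's x, y, z in mm, a list of three; "yaw": the turn about the tool's z in degrees. In form: [{"xyz": [x, y, z], "yaw": yaw}, ...]. A call has 1 to 5 rows; each row shifts and turns the pose as measured when the row begins, along the tool's axes as they then stand; what a row does not reach is not made up. A row lasts 1/8 s, in which the tool goes at most 62.5 mm and 10.7 degrees, less where a joint would pass 70% of its speed; a pose out of reach is approached as far as the arm can. A call is refused whole if a number of a shift passes 62.5 or a number of a turn 10.7, either way. A call with a gripper value outside its range is refused whole. OPENING is the finger opening in mm, from 0 to 85.4, set as the call begins (- or left out, the last holds). The fingers move at their own pace and stop on an object; the grip force is fixed at half the most. Time passes only in rows, so rows that do not move let the fingers close. It gives the time, the measured TCP pose, the force and the opening at its end, in the units of the state.
- manip.state(): the state, without advancing time (a new reading comes with each control period).
- read_camera(name): name is "scene" or "top"; returns a dict with "color" (480x640x3 uint8, blue, green, red), "vfov" (degrees; the focal length in pixels is half the picture's height over the tangent of half this angle, whatever the lens; pixels are square), "cx", "cy" (the principal point, pixels), "k1" (the pictures are not rectified: a ray, as slopes to the right and down, at radius r is drawn at 1 + k1 r^2 times it, then the intrinsics apply), "extrinsics" (4x4, takes a point from camera to world coordinates). Camera axes: x right, y down, z forward; pixel columns grow to the right and rows downward; lengths in m; the calibration is good to about 2 mm. A picture is of the moment at which its call begins. There is no depth.
- manip.finish_job(): hands the job in, once; it reports no verdict.
The state is a dict: "clock": time; "joint_pos": joint angles; "qd": joint speeds; "joint_torque": joint torques, N m; "position": TCP position; "ee_rot": TCP orientation; "ft_force": force on the tool from outside, world axes, zero at the start; "wrist_torque": the same for the moment, N m; "width": finger opening in m.
Only numpy, scipy, OpenCV 4.12 (cv2) and the standard library are available. Lean on these libraries where they do the work, as an engineer would, in place of code of your own. Each camera call takes 0.05 s, during which the arm holds its last target.

## Working session

There is one attempt and no reset: what is moved stays moved. The work goes in short steps, Python scripts to look and compute and a shell command to move; the robot and the scene stay as the last step left them, time stands still between calls to the robot, and variables do not carry over. Pictures are saved under pics/ and viewed, and the job is handed in when it is done.

```bash
ls; mkdir -p pics; python3 - <<'E'
from workcell import manip, read_camera
import cv2
print(manip.state())
for n in("scene","top"):
    c=read_camera(n); cv2.imwrite(f"pics/{n}0.png",c["color"])
    print({k:v for k,v in c.items() if k!="color"})
print(manip.hold_point_z)
E
```

```text
pics
{'clock': 0.0, 'joint_pos': array([ 5.89208350e+01,  7.13597353e+00,  9.46326032e+01,  5.11152104e-04,
        7.83520887e+01, -4.73192147e+00]), 'qd': array([-0.02270219,  0.00264261,  0.02507463,  0.00223514,  0.07854517,
        0.02663921]), 'joint_torque': array([ 9.31055365e-04, -4.23628414e+01, -3.65449619e+01,  2.30344511e-05,
        7.16973940e-03, -1.69912153e-05]), 'position': array([0.28818219, 0.58195407, 0.23004029]), 'ee_rot': array([-1.79879787e+02, -1.04528426e-02,  1.53652642e+02]), 'ft_force': array([-0.01155437, -1.22156292, -0.07615921]), 'wrist_torque': array([-0.01352756,  0.00613221, -0.00236255]), 'width': 0.08555916431794855}
{'vfov': 45.25730843150851, 'cx': 315.5202718211848, 'cy': 241.10996617894742, 'k1': -0.17376112608290473, 'extrinsics': array([[ 0.03214579,  0.77913181, -0.62603536,  1.28351851],
       [ 0.99931146, -0.03666518,  0.00568123,  0.02887712],
       [-0.01852727, -0.62578694, -0.77977397,  1.13578652],
       [ 0.        ,  0.        ,  0.        ,  1.        ]])}
{'vfov': 56.85577001909793, 'cx': 319.5045176084951, 'cy': 237.82536799348418, 'k1': -0.11336571146078858, 'extrinsics': array([[-0.01048186, -0.9898264 ,  0.14189371,  0.36121989],
       [-0.9998341 ,  0.0082607 , -0.01623376,  0.03640756],
       [ 0.01489646, -0.14204033, -0.98974878,  1.30626317],
       [ 0.        ,  0.        ,  0.        ,  1.        ]])}
0.0187
```

View pics/scene0.png

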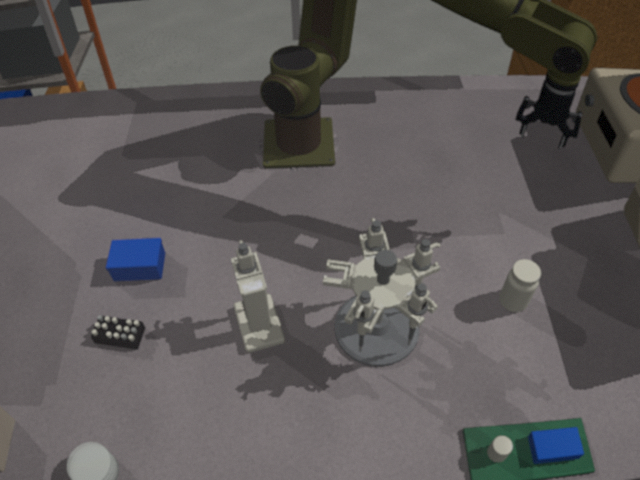

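View pics/top0.png

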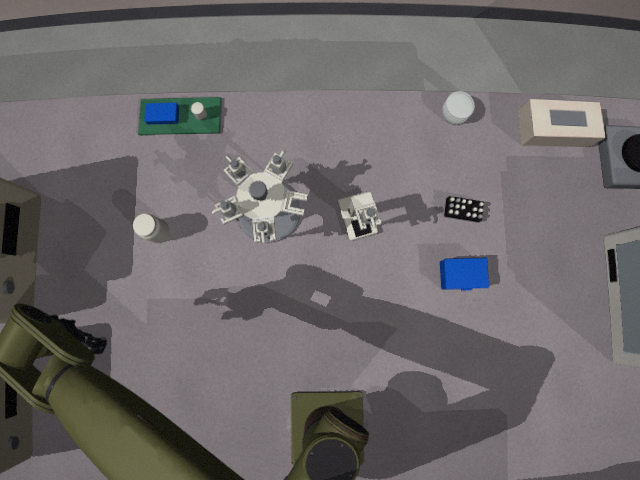

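The scene view has the carousel head at about (385,280), the charger at (258,300) and the jar at (520,285). In the top view the empty hanger is at (297,202) and points along -y, so q is about π/2. I'll zoom in next.

```bash
cat > h.py <<'E'
import numpy as np, cv2
from workcell import manip, read_camera
class Cam:
    def __init__(s,n):
        c=read_camera(n); s.im=c["color"]; s.E=c["extrinsics"]; s.f=240/np.tan(np.radians(c["vfov"]/2))
        s.K=np.array([[s.f,0,c["cx"]],[0,s.f,c["cy"]],[0,0,1]]); s.d=np.array([c["k1"],0,0,0,0])
    def ray(s,p):
        n=cv2.undistortPointsIter(np.array([[p]],float),s.K,s.d,None,None,(3,100,1e-12))[0,0]
        v=s.E[:3,:3]@[n[0],n[1],1]; return s.E[:3,3],v/np.linalg.norm(v)
    def onz(s,p,z):
        o,v=s.ray(p); return o+v*(z-o[2])/v[2]
    def proj(s,X):
        Ei=np.linalg.inv(s.E); r=cv2.Rodrigues(Ei[:3,:3])[0]
        return cv2.projectPoints(np.array(X,float).reshape(-1,3),r,Ei[:3,3],s.K,s.d)[0][:,0]
def tri(a,pa,b,pb):
    (o1,v1),(o2,v2)=a.ray(pa),b.ray(pb)
    t=np.linalg.lstsq(np.c_[v1,-v2],o2-o1,rcond=None)[0]
    A=o1+v1*t[0];B=o2+v2*t[1]; return (A+B)/2,np.linalg.norm(A-B)
def crop(im,x0,y0,x1,y1,k,name):
    c=cv2.resize(im[y0:y1,x0:x1],None,fx=k,fy=k,interpolation=cv2.INTER_CUBIC)
    for x in range((x0+9)//10*10,x1,10):
        cv2.putText(c,str(x),(int((x-x0)*k),8),0,.3,(0,0,255),1); cv2.line(c,(int((x-x0)*k),10),(int((x-x0)*k),14),(0,0,255),1)
    for y in range((y0+9)//10*10,y1,10):
        cv2.putText(c,str(y),(0,int((y-y0)*k)+3),0,.3,(0,0,255),1); cv2.line(c,(20,int((y-y0)*k)),(24,int((y-y0)*k)),(0,0,255),1)
    cv2.imwrite("pics/"+name,c)
E
python3 - <<'E'
import cv2
from h import crop
s=cv2.imread("pics/scene0.png");t=cv2.imread("pics/top0.png")
crop(s,225,215,455,375,3.4,"s1.png"); crop(t,205,145,395,265,4.2,"t1.png")
E
```

```text
(no output)
```

View pics/s1.png

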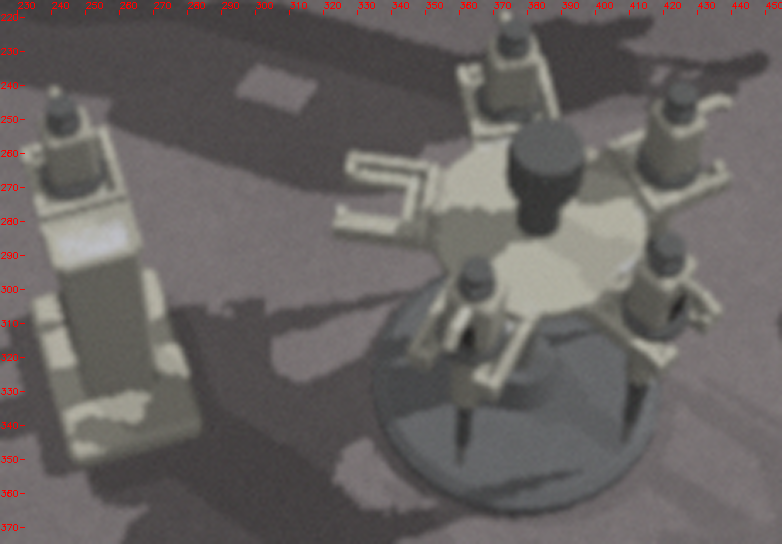

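View pics/t1.png

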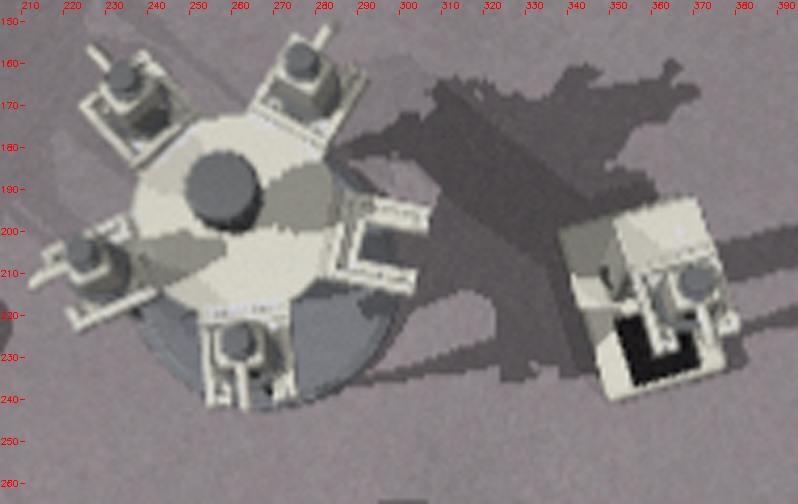

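The crops show the knob top at about (379,257) in scene and (256,189) in top. I'll triangulate it, then check against the base disc.

```bash
python3 - <<'E'
from h import *
S,T=Cam("scene"),Cam("top")
k,e=tri(S,(378.5,256.5),T,(256.2,188.8));print("knobtop",k,e)
for nm,a,b in [("emp front L", (321,280),(302.5,212.5)),("emp R",(326,262),(306.5,196)),
  ("charger button",(240,246.5),(368.5,211.5)),
  ("pip1",(371,227),(234,163)),("pip2",(421,242),(225,203)),("pip3",(358,294),(275.5,158.5)),("pip4",(417,286),(260,225))]:
    try: print(nm,*tri(S,a,T,b))
    except Exception as x: print(x)
# base disc gray bottom
for c,n in((S,"bs"),(T,"bt")):
    im=c.im.copy()
    im=cv2.resize(im,None,fx=3,fy=3,interpolation=cv2.INTER_CUBIC)
    a=np.linspace(0,2*np.pi,60)
    for z,r,col in((0.0,.096,(0,0,255)),(k[2],.021,(0,255,0))):
        P=c.proj(np.c_[k[0]+r*np.cos(a),k[1]+r*np.sin(a),0*a+z])
        cv2.polylines(im,[np.int32((P+.5)*3-.5)],True,col,1)
    p=c.proj([[k[0],k[1],.1]])[0]*3
    x,y=int(p[0])-300,int(p[1])-250
    cv2.imwrite(f"pics/{n}.png",im[y:y+500,x:x+600])
E
```

```text
knobtop [0.62987961 0.16165494 0.26918449] 0.017407482580165834
emp front L [0.59556871 0.05303773 0.14895677] 0.017784827745314126
emp R [0.61820717 0.05193051 0.24136899] 0.0041267867348689586
charger button [ 0.57735687 -0.10775111  0.24733728] 0.012763088465852156
pip1 [0.65499186 0.16563487 0.39362546] 0.07334074044911656
pip2 [0.59659059 0.24257274 0.26591079] 0.006153648584736713
pip3 [0.7079991  0.11669496 0.26178506] 0.016735384693591843
pip4 [0.57844793 0.2186241  0.08762624] 0.07317939690497378
```

View pics/bs.png

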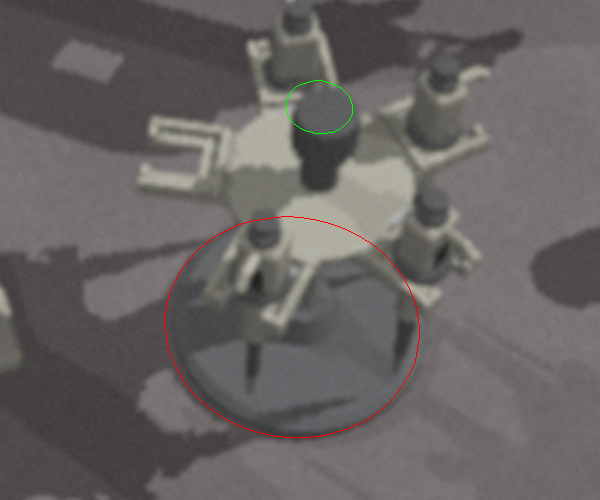

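View pics/bt.png

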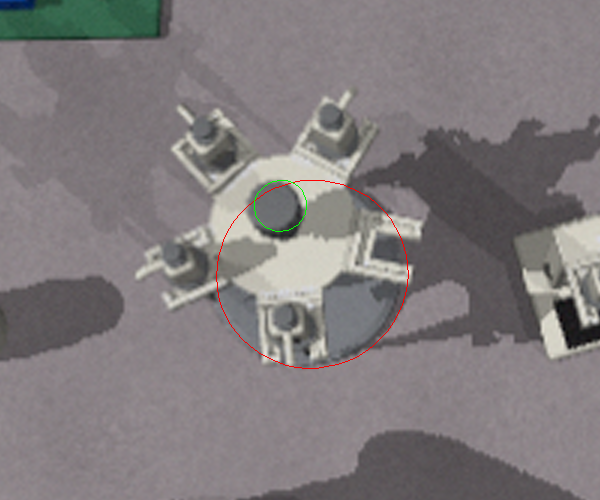

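The 17 mm residual comes from my misreading of the crop ticks, so I'm redoing this with direct crop coordinates.

```bash
cat >> h.py <<'E'
def s1(x,y): return (225+(x+.5)/3.4-.5,215+(y+.5)/3.4-.5)
def t1(x,y): return (205+(x+.5)/4.2-.5,145+(y+.5)/4.2-.5)
E
python3 - <<'E'
from h import *
S,T=Cam("scene"),Cam("top")
for nm,a,b in [("knobtop",(546,148),(222,184)),("emp L", (337,207),(413,288)),("emp R",(350,157),(429,208)),
  ("charger button",(63,105),(696,276)),("pip1 nearrobot",(513,27),(239,336)),("pip2 +y near",(682,90),(81,246)),("pip3 -y far",(476,265),(302,54)),("pip4 y+ far",(667,237),(124,72))]:
    X,e=tri(S,s1(*a),T,t1(*b)); print(nm,X.round(4),round(e,4))
    if nm=="knobtop": k=X
for c,n in((S,"bs"),(T,"bt")):
    im=cv2.resize(c.im,None,fx=3,fy=3,interpolation=cv2.INTER_CUBIC)
    a=np.linspace(0,2*np.pi,60)
    for z,r,col in((0.0,.096,(0,0,255)),(k[2],.021,(0,255,0))):
        P=c.proj(np.c_[k[0]+r*np.cos(a),k[1]+r*np.sin(a),0*a+z])
        cv2.polylines(im,[np.int32((P+.5)*3-.5)],True,col,1)
    p=c.proj([[k[0],k[1],.1]])[0]*3
    x,y=int(p[0])-190,int(p[1])-200
    im=im[y:y+400,x:x+380]
    if n=="bs": A=im
    else: cv2.imwrite("pics/b2.png",np.hstack([A,im]))
E
```

```text
knobtop [0.6321 0.1668 0.2652] 0.002
emp L [0.5916 0.0553 0.159 ] 0.0104
emp R [0.6211 0.053  0.2489] 0.0078
charger button [ 0.5789 -0.1062  0.2524] 0.002
pip1 nearrobot [0.5433 0.1565 0.2657] 0.0011
pip2 +y near [0.5961 0.2479 0.2671] 0.0004
pip3 -y far [0.7092 0.1211 0.2667] 0.0021
pip4 y+ far [0.6984 0.2245 0.27  ] 0.0014
```

View pics/b2.png

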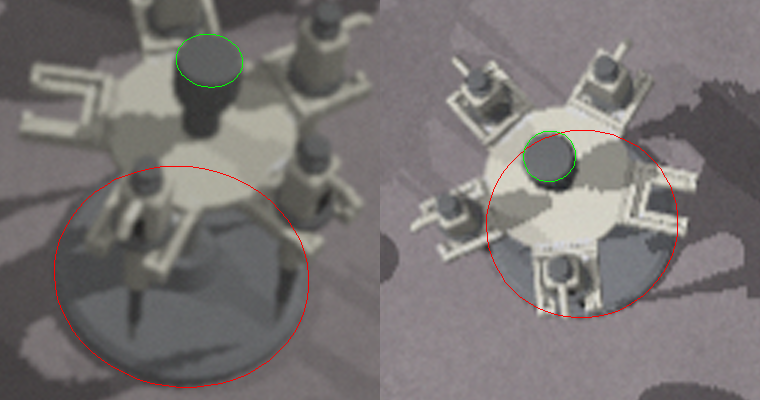

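```bash
python3 - <<'E'
from h import *
from scipy.optimize import least_squares
P=np.array([[.6984,.2245],[.5961,.2479],[.5433,.1565],[.7092,.1211]]);o=np.array([0,72,144,288])
f=lambda v:(P-np.c_[v[0]+.09*np.cos(np.radians(v[2]+o)),v[1]+.09*np.sin(np.radians(v[2]+o))]).ravel()
r=least_squares(f,[.632,.167,42],x_scale=[.01,.01,1]);print(r.x,(r.fun*1000).round(1),"empty dir",r.x[2]+216,"q",r.x[2]+36)
S,T=Cam("scene"),Cam("top")
c=[T.onz(t1(*p),.022)[:2] for p in((560,232),(694,198),(723,368),(612,402))]
for i in range(4):
    d=c[(i+1)%4]-c[i];print(c[i].round(4),np.linalg.norm(d).round(4),np.degrees(np.arctan2(d[1],d[0])).round(1))
c=[S.onz(s1(*p),.022)[:2] for p in((32,302),(148,270),(200,425),(78,455))]
for i in range(4):
    d=c[(i+1)%4]-c[i];print("S",c[i].round(4),np.linalg.norm(d).round(4),np.degrees(np.arctan2(d[1],d[0])).round(1))
E
```

```text
[ 0.63197964  0.16551151 41.75948235] [-0.7 -1.   0.4  0.   0.9  0.  -0.5  0.9] empty dir 257.7594823542522 q 77.75948235425219
[ 0.6587 -0.0406] 0.0988 -75.8
[ 0.683  -0.1364] 0.1236 -172.1
[ 0.5605 -0.1534] 0.0819 106.6
[ 0.5372 -0.0749] 0.1263 15.7
S [ 0.5644 -0.1562] 0.0817 106.2
S [ 0.5416 -0.0778] 0.1267 16.3
S [ 0.6632 -0.0422] 0.0807 -76.3
S [ 0.6822 -0.1206] 0.1231 -163.2
```

Axis is at (0.632, 0.166) with the empty hanger at q≈77.8°. The charger yaw is about 16° and the pipette axis is at (0.579, -0.106). Next I raise the arm and move over the knob.

```bash
cat > go.py <<'E'
# python3 go.py x y z [yaw] : remaining shift in tool axes
import sys,numpy as np
from scipy.spatial.transform import Rotation as R
from workcell import manip
s=manip.state();a=[float(v) for v in sys.argv[1:]]
r=R.from_euler("xyz",s["ee_rot"],degrees=True)
d=r.inv().apply(np.array(a[:3])-s["position"])*1000
print("shift mm",d.round(1),"n rows",(abs(d).max()/62.5).round(2))
if len(a)>3: print("yaw turn",((s["ee_rot"][2]-a[3]+180)%360-180).round(2))
print("t",round(s["clock"],2),"pos",s["position"].round(4),"rot",s["ee_rot"].round(2),"F",s["ft_force"].round(1),"w",round(s["width"],4),"j6",s["joint_pos"][5].round(1))
E
python3 -m crank '[{"xyz":[0,0,-50],"yaw":0},{"xyz":[0,0,-50],"yaw":0},{"xyz":[0,0,0],"yaw":0}]'; python3 go.py .632 .166 .33
```

```text
clock: 0.78
position: [0.2882, 0.582, 0.3326]
ee_rot: [-179.8, -0.0, 153.7]
ft_force: [0.1, -0.3, -0.6]
width: 0.0856
shift mm [-492.7 -220.2    3.1] n rows 7.88
t 0.78 pos [0.2882 0.582  0.3326] rot [-1.7984e+02 -1.0000e-02  1.5365e+02] F [ 0.1 -0.3 -0.6] w 0.0856 j6 -4.7
```

```bash
python3 -m crank '[{"xyz":[-49,-22,0],"yaw":0},{"xyz":[-49,-22,0],"yaw":0},{"xyz":[-49,-22,0],"yaw":0},{"xyz":[-49,-22,0],"yaw":0},{"xyz":[-49,-22,0],"yaw":0}]'; python3 -m crank '[{"xyz":[-49,-22,0],"yaw":0},{"xyz":[-49,-22,0],"yaw":0},{"xyz":[-49,-22,0],"yaw":0},{"xyz":[-40,-18,0],"yaw":0},{"xyz":[0,0,0],"yaw":0}]'; python3 go.py .632 .166 .33
```

```text
clock: 1.4
position: [0.4606, 0.3713, 0.328]
ee_rot: [-179.6, -0.1, 154.1]
ft_force: [0.7, -0.4, -0.1]
width: 0.0856
clock: 2.02
position: [0.5957, 0.2045, 0.3212]
ee_rot: [-179.3, -0.4, 153.8]
ft_force: [0.2, 0.2, 0.1]
width: 0.0855
shift mm [-49.5 -18.7  -8.9] n rows 0.79
t 2.02 pos [0.5957 0.2045 0.3212] rot [-179.28   -0.44  153.81] F [0.2 0.2 0.1] w 0.0855 j6 -49.6
```

```bash
python3 -m crank '[{"xyz":[-25,-9,-4],"yaw":0},{"xyz":[-24,-9,-4],"yaw":0},{"xyz":[0,0,0],"yaw":0}]' 70; python3 go.py .632 .166 .235
python3 - <<'E'
from h import *
S,T=Cam("scene"),Cam("top")
cv2.imwrite("pics/c1.png",np.hstack([cv2.resize(S.im[180:380,280:480],None,fx=2,fy=2),cv2.resize(T.im[120:320,170:370],None,fx=2,fy=2)]))
E
```

```text
clock: 2.4
position: [0.6315, 0.1669, 0.3267]
ee_rot: [-179.2, -0.7, 153.9]
ft_force: [-0.4, -0.3, -0.8]
width: 0.0697
shift mm [-1.9  0.7 91.7] n rows 1.47
t 2.4 pos [0.6315 0.1669 0.3267] rot [-179.2    -0.68  153.89] F [-0.4 -0.3 -0.8] w 0.0697 j6 -53.7
```

View pics/c1.png

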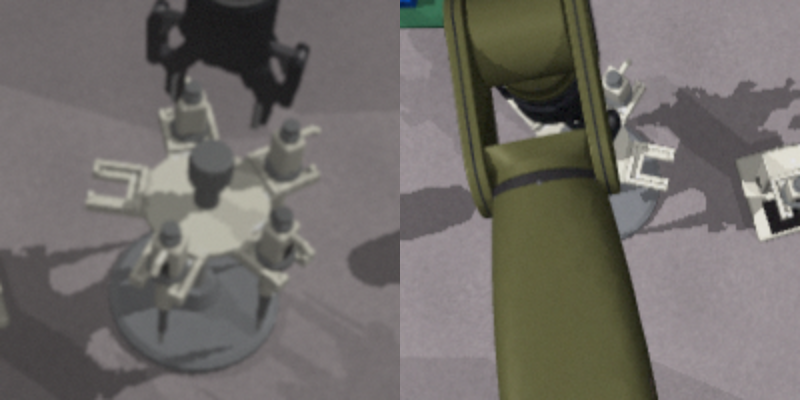

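The scene view shows the open fingers right above the knob (210,165 in the crop). Descending.

```bash
python3 -m crank '[{"xyz":[-2,1,20],"yaw":0},{"xyz":[0,0,20],"yaw":0},{"xyz":[0,0,20],"yaw":0},{"xyz":[0,0,20],"yaw":0},{"xyz":[0,0,10],"yaw":0}]'; python3 -m crank '[{"xyz":[0,0,0],"yaw":0}]'; python3 go.py .632 .166 .235
```

```text
clock: 3.12
position: [0.6288, 0.1694, 0.2284]
ee_rot: [-179.1, -0.9, 154.1]
ft_force: [-0.1, 0.2, 0.1]
width: 0.0695
clock: 3.25
position: [0.6282, 0.1692, 0.2268]
ee_rot: [-179.0, -1.0, 154.1]
ft_force: [-0.0, 0.1, 0.9]
width: 0.0699
shift mm [-4.7 -1.4 -8.2] n rows 0.13
t 3.25 pos [0.6282 0.1692 0.2268] rot [-179.04   -1.    154.14] F [-0.   0.1  0.9] w 0.0699 j6 -53.7
```

```bash
cat >> go.py <<'E'
z=r.apply([0,0,1]);az=np.radians(s["joint_pos"][0])
print("tilt deg: radial",np.degrees(z[0]*np.cos(az)+z[1]*np.sin(az)).round(2),"tangential",np.degrees(-z[0]*np.sin(az)+z[1]*np.cos(az)).round(2),"j",s["joint_pos"].round(2))
E
python3 go.py .632 .166 .235; python3 -m crank '[{"xyz":[-5,-1.5,-8],"yaw":0},{"xyz":[0,0,-2],"yaw":0}]'; python3 go.py .632 .166 .235
```

```text
shift mm [-4.7 -1.4 -8.2] n rows 0.13
t 3.25 pos [0.6282 0.1692 0.2268] rot [-179.04   -1.    154.14] F [-0.   0.1  0.9] w 0.0699 j6 -53.7
tilt deg: radial -1.37 tangential -0.19 j [ 10.43   8.15  93.83  -0.19  79.39 -53.68]
clock: 3.5
position: [0.6335, 0.1656, 0.2391]
ee_rot: [-179.1, -0.9, 154.1]
ft_force: [-1.2, 0.6, 0.4]
width: 0.0697
shift mm [ 1.4 -0.2  4.1] n rows 0.07
t 3.5 pos [0.6335 0.1656 0.2391] rot [-179.13   -0.86  154.14] F [-1.2  0.6  0.4] w 0.0697 j6 -54.1
tilt deg: radial -1.21 tangential -0.2 j [ 10.04   8.15  92.64  -0.2   80.42 -54.07]
```

```bash
python3 -m crank '[{"xyz":[0,0,-1],"yaw":0},{"xyz":[0,0,-1],"yaw":0},{"xyz":[0,0,-1],"yaw":0}]' 36;  python3 go.py .632 .166 .235
```

```text
clock: 3.88
position: [0.6348, 0.1665, 0.2432]
ee_rot: [-179.4, -0.7, 154.1]
ft_force: [3.5, 0.2, -7.0]
width: 0.04
shift mm [ 2.2 -1.5  8.2] n rows 0.13
t 3.88 pos [0.6348 0.1665 0.2432] rot [-179.36   -0.71  154.14] F [ 3.5  0.2 -7. ] w 0.04 j6 -54.1
tilt deg: radial -0.95 tangential -0.1 j [ 10.05   8.04  92.37  -0.1   80.54 -54.07]
```

```bash
python3 -m crank '[{"xyz":[1,0,1],"yaw":5},{"xyz":[0,0,0],"yaw":10},{"xyz":[0,0,0],"yaw":10},{"xyz":[0,0,0],"yaw":10}]';  python3 go.py .632 .166 .24 76.4
```

```text
clock: 4.38
position: [0.6336, 0.1652, 0.2432]
ee_rot: [-179.0, -0.1, 118.1]
ft_force: [-2.4, -1.2, 0.0]
width: 0.0403
shift mm [ 1.5 -1.   3.2] n rows 0.05
yaw turn 41.67
t 4.38 pos [0.6336 0.1652 0.2432] rot [-1.7896e+02 -6.0000e-02  1.1807e+02] F [-2.4 -1.2  0. ] w 0.0403 j6 -18.0
tilt deg: radial -1.0 tangential -0.27 j [ 10.03   7.9   92.52  -0.27  80.57 -17.99]
```

```bash
python3 -m crank '[{"xyz":[0,0,0],"yaw":10},{"xyz":[0,0,0],"yaw":10},{"xyz":[0,0,0],"yaw":10},{"xyz":[0,0,0],"yaw":8}]';  python3 go.py .632 .166 .24 76.4;python3 - <<'E'
from h import *
S,T=Cam("scene"),Cam("top")
cv2.imwrite("pics/c2.png",np.hstack([cv2.resize(S.im[180:380,280:480],None,fx=2,fy=2),cv2.resize(T.im[120:320,170:370],None,fx=2,fy=2)]))
E
```

```text
clock: 4.88
position: [0.6317, 0.1649, 0.2432]
ee_rot: [-179.0, 0.7, 78.9]
ft_force: [-2.0, 1.2, -0.3]
width: 0.0404
shift mm [1.2 0.2 3.2] n rows 0.05
yaw turn 2.47
t 4.88 pos [0.6317 0.1649 0.2432] rot [-178.98    0.69   78.87] F [-2.   1.2 -0.3] w 0.0404 j6 21.2
tilt deg: radial -1.2 tangential -0.28 j [10.04  7.78 92.66 -0.28 80.76 21.22]
```

View pics/c2.png

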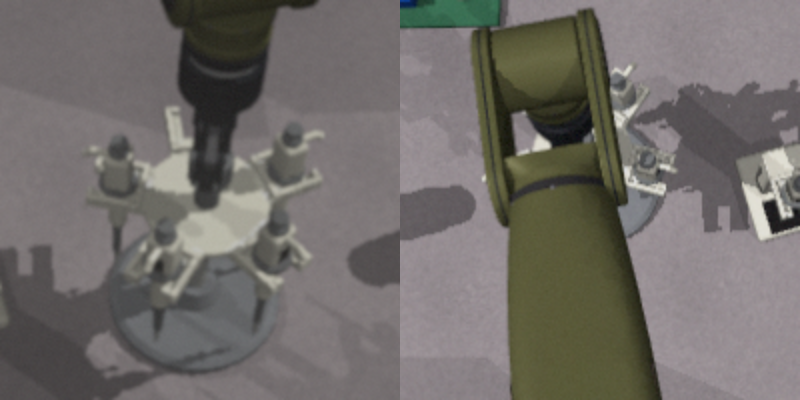

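The carousel turned: the empty hanger now faces the robot, behind the gripper at crop (175,130). Checking the angle from the buttons before release.

```bash
cat > ang.py <<'E'
from h import *
from scipy.optimize import least_squares
def fit(P):
    P=np.array(P);a=np.degrees(np.arctan2(P[:,1]-.1655,P[:,0]-.632))
    print("angles mod72 (36 = front)",(a%72).round(1))
    return a
E
python3 - <<'E'
from ang import *
S=Cam("scene");
crop(S.im,310,225,440,320,6,"s2.png")
p=[(118,142),(291,130),(165,230),(279,219)]
P=[S.onz((280+x/2,180+y/2),.267)[:2] for x,y in p];print(np.round(P,4));fit(P)
E
```

```text
[[0.6123 0.0792]
 [0.6056 0.2468]
 [0.7144 0.1158]
 [0.7076 0.2204]]
angles mod72 (36 = front) [41.1 36.  40.9 36. ]
```

View pics/s2.png

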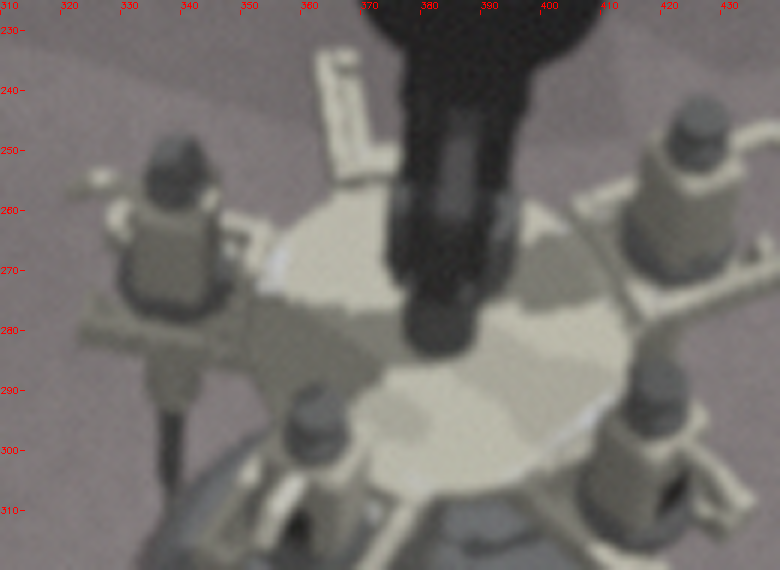

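```bash
python3 - <<'E'
from ang import *
S=Cam("scene");
p=[(178,150),(698,116),(318,404),(657,378)];o=np.array([-108,108,-36,36])
for z in(.263,.267):
  P=np.array([S.onz((310+(x+.5)/6-.5,225+(y+.5)/6-.5),z)[:2] for x,y in p]);fit(P)
  f=lambda v:(P-np.c_[v[0]+.09*np.cos(np.radians(v[2]+o)),v[1]+.09*np.sin(np.radians(v[2]+o))]).ravel()
  r=least_squares(f,[.632,.167,0],x_scale=[.01,.01,1]);print(r.x,(r.fun*1000).round(1))
E
```

```text
angles mod72 (36 = front) [36.9 39.  38.4 39. ]
[0.63038809 0.16588253 2.25913081] [-0.2  0.8  0.6 -1.3 -0.1  1.  -0.3 -0.5]
angles mod72 (36 = front) [38.9 37.4 39.1 37.5]
[0.63327836 0.16525047 2.25935798] [ 0.   1.2  0.9 -1.7 -0.4  1.2 -0.6 -0.7]
```

q is about +2.3°, which agrees with the tool yaw residual. I'll trim that and release.

```bash
python3 -m crank '[{"xyz":[0,0,0],"yaw":2.6},{"xyz":[0,0,0],"yaw":0}]';  python3 go.py .632 .166 .24 76.4; python3 -m crank '[{"xyz":[0,0,0],"yaw":0},{"xyz":[0,0,0],"yaw":0}]' 66; python3 go.py .632 .166 .335 76.4
```

```text
clock: 5.32
position: [0.6316, 0.1649, 0.2432]
ee_rot: [-179.0, 0.7, 76.9]
ft_force: [-2.4, 0.9, -1.8]
width: 0.0403
shift mm [1.2 0.2 3.2] n rows 0.05
yaw turn 0.45
t 5.33 pos [0.6316 0.1649 0.2432] rot [-179.01    0.73   76.85] F [-2.4  0.9 -1.8] w 0.0403 j6 23.2
tilt deg: radial -1.2 tangential -0.28 j [10.04  7.77 92.66 -0.28 80.76 23.25]
clock: 5.58
position: [0.6318, 0.1645, 0.2436]
ee_rot: [-179.0, 0.8, 77.0]
ft_force: [-0.1, -0.1, -0.7]
width: 0.0658
shift mm [  0.3  -1.7 -91.4] n rows 1.46
yaw turn 0.58
t 5.58 pos [0.6318 0.1645 0.2436] rot [-179.01    0.78   76.98] F [-0.1 -0.1 -0.7] w 0.0658 j6 23.1
tilt deg: radial -1.22 tangential -0.33 j [10.02  7.78 92.63 -0.34 80.81 23.1 ]
```

```bash
python3 -m crank '[{"xyz":[0,0,-45],"yaw":0},{"xyz":[0,0,-45],"yaw":0},{"xyz":[0,0,-5],"yaw":0}]' 70; python3 go.py .579 -.106 .33 16
python3 - <<'E'
from h import *
S=Cam("scene");
crop(S.im,310,215,440,320,6,"s3.png")
E
```

```text
clock: 5.95
position: [0.6334, 0.1648, 0.3399]
ee_rot: [-178.9, 0.9, 77.1]
ft_force: [0.3, -0.3, 0.5]
width: 0.0701
shift mm [-275.9    7.8   14. ] n rows 4.41
yaw turn 61.07
t 5.95 pos [0.6334 0.1648 0.3399] rot [-178.86    0.89   77.07] F [ 0.3 -0.3  0.5] w 0.0701 j6 23.0
tilt deg: radial -1.4 tangential -0.37 j [10.05  6.   85.44 -0.37 89.95 22.99]
```

View pics/s3.png

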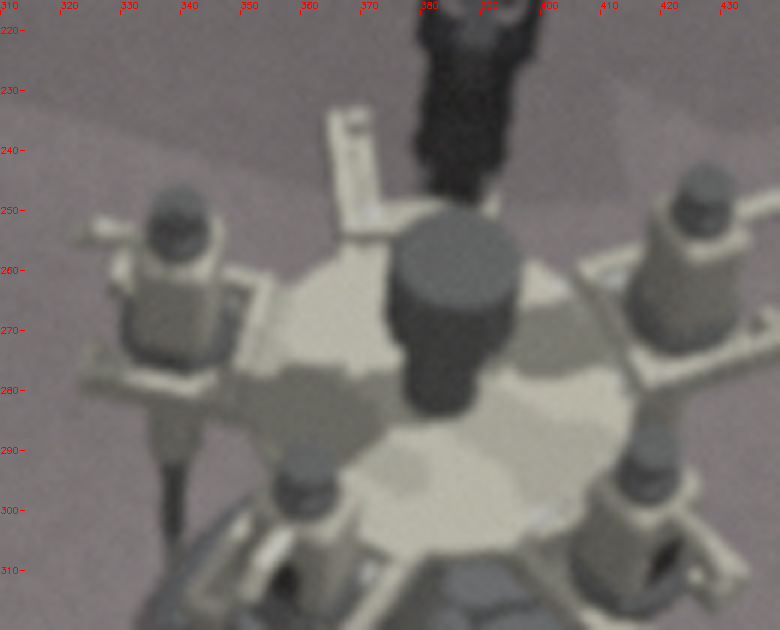

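```bash
python3 - <<'E'
from ang import *
S=Cam("scene");
p=[(180,212),(705,184),(307,464),(650,437)];o=np.array([-108,108,-36,36])
P=np.array([S.onz((310+(x+.5)/6-.5,215+(y+.5)/6-.5),.267)[:2] for x,y in p])
f=lambda v:(P-np.c_[v[0]+.09*np.cos(np.radians(v[2]+o)),v[1]+.09*np.sin(np.radians(v[2]+o))]).ravel()
r=least_squares(f,[.632,.167,0],x_scale=[.01,.01,1]);print(r.x,(r.fun*1000).round(1))
E
python3 -m crank '[{"xyz":[-46,1,0],"yaw":10},{"xyz":[-45,9,0],"yaw":10},{"xyz":[-43,17,0],"yaw":10},{"xyz":[-39,24,0],"yaw":10},{"xyz":[-34,30,0],"yaw":10}]'; python3 go.py .579 -.106 .33 16
```

```text
[0.63415898 0.16493245 1.13170893] [ 1.7  1.6  1.7 -0.2 -0.4 -0.3 -3.  -1.1]
clock: 6.68
position: [0.5799, -0.0629, 0.3269]
ee_rot: [-179.4, 2.7, 25.9]
ft_force: [-0.7, -0.6, 0.7]
width: 0.0698
shift mm [-19.8  38.3  -2.6] n rows 0.61
yaw turn 9.87
t 6.67 pos [ 0.5799 -0.0629  0.3269] rot [-179.41    2.71   25.87] F [-0.7 -0.6  0.7] w 0.0698 j6 53.3
tilt deg: radial -2.52 tangential -1.15 j [-10.92  -2.12  95.    -1.15  89.63  53.25]
```

```bash
python3 -m crank '[{"xyz":[-11,22,0],"yaw":9.5},{"xyz":[-9,18,0],"yaw":1},{"xyz":[0,0,0],"yaw":0}]'; python3 go.py .579 -.106 .33 16
python3 - <<'E'
from h import *
S,T=Cam("scene"),Cam("top")
cv2.imwrite("pics/c3.png",np.hstack([cv2.resize(S.im[170:370,170:370],None,fx=2,fy=2),cv2.resize(T.im[120:320,270:470],None,fx=2,fy=2)]))
E
```

```text
clock: 7.05
position: [0.5728, -0.1111, 0.3213]
ee_rot: [-179.7, 3.3, 15.0]
ft_force: [-0.1, 0.3, 0.3]
width: 0.07
shift mm [ 6.8 -3.4 -9.1] n rows 0.15
yaw turn -1.01
t 7.05 pos [ 0.5728 -0.1111  0.3213] rot [-179.66    3.25   14.99] F [-0.1  0.3  0.3] w 0.07 j6 59.5
tilt deg: radial -2.97 tangential -1.36 j [-15.6   -1.72  95.15  -1.36  89.54  59.46]
```

View pics/c3.png

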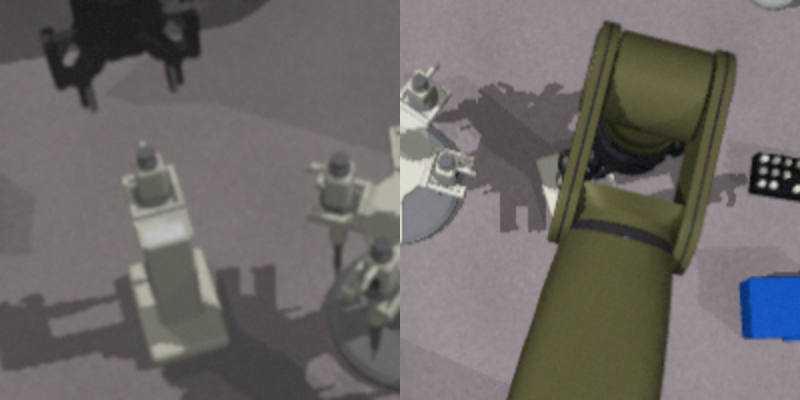

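```bash
python3 -m crank '[{"xyz":[0,0,0],"yaw":0}]'; python3 go.py .578 -.106 .196 16;python3 -m crank '[{"xyz":[0,0,0],"yaw":0}]'; python3 go.py .578 -.106 .196 16; python3 -m crank '[{"xyz":[7,-4,-3],"yaw":-1}]'; python3 go.py .578 -.106 .196 16
```

```text
clock: 7.28
position: [0.5734, -0.1088, 0.3215]
ee_rot: [-179.6, 3.2, 15.2]
ft_force: [-0.6, 0.1, -0.7]
width: 0.0698
shift mm [ 12.3  -0.7 125.1] n rows 2.0
yaw turn -0.81
t 7.28 pos [ 0.5734 -0.1088  0.3215] rot [-179.64    3.22   15.19] F [-0.6  0.1 -0.7] w 0.0698 j6 59.5
tilt deg: radial -2.95 tangential -1.32 j [-15.39  -1.73  95.13  -1.32  89.54  59.48]
clock: 7.4
position: [0.5735, -0.1079, 0.3215]
ee_rot: [-179.6, 3.2, 15.3]
ft_force: [0.4, 0.6, 0.3]
width: 0.0702
shift mm [1.180e+01 1.000e-01 1.251e+02] n rows 2.0
yaw turn -0.71
t 7.4 pos [ 0.5735 -0.1079  0.3215] rot [-179.63    3.21   15.29] F [0.4 0.6 0.3] w 0.0702 j6 59.5
tilt deg: radial -2.95 tangential -1.31 j [-15.31  -1.72  95.13  -1.31  89.54  59.46]
clock: 7.52
position: [0.5795, -0.1016, 0.3243]
ee_rot: [-179.6, 3.2, 16.4]
ft_force: [-0.6, 0.8, 0.3]
width: 0.0698
shift mm [  4.5   4.7 128.2] n rows 2.05
yaw turn 0.37
t 7.53 pos [ 0.5795 -0.1016  0.3243] rot [-179.57    3.2    16.37] F [-0.6  0.8  0.3] w 0.0698 j6 59.1
tilt deg: radial -2.96 tangential -1.27 j [-14.58  -1.16  94.32  -1.27  89.81  59.1 ]
```

```bash
python3 -m crank '[{"xyz":[2,2,15],"yaw":0},{"xyz":[2,1,20],"yaw":0},{"xyz":[0,0,15],"yaw":0},{"xyz":[0,0,0],"yaw":0}]'; python3 go.py .578 -.106 .196 16
```

```text
clock: 8.02
position: [0.5814, -0.1028, 0.269]
ee_rot: [-179.5, 3.3, 16.5]
ft_force: [-0.1, 0.2, 1.2]
width: 0.0701
shift mm [ 0.1  2.8 73.1] n rows 1.17
yaw turn 0.5
t 8.03 pos [ 0.5814 -0.1028  0.269 ] rot [-179.48    3.33   16.5 ] F [-0.1  0.2  1.2] w 0.0701 j6 59.0
tilt deg: radial -3.12 tangential -1.27 j [-14.64   0.4   98.01  -1.28  84.71  59.03]
```

```bash
python3 -m crank '[{"xyz":[0,2,15],"yaw":0},{"xyz":[0,1,15],"yaw":0},{"xyz":[0,0,15],"yaw":0},{"xyz":[0,0,14],"yaw":0},{"xyz":[0,0,0],"yaw":0}]'; python3 go.py .578 -.106 .196 16
python3 - <<'E'
from h import *
S,T=Cam("scene"),Cam("top")
cv2.imwrite("pics/c4.png",np.hstack([cv2.resize(S.im[200:300,190:290],None,fx=4,fy=4,interpolation=2),cv2.resize(T.im[150:250,310:410],None,fx=4,fy=4,interpolation=2)]))
E
```

```text
clock: 8.65
position: [0.5782, -0.1067, 0.2055]
ee_rot: [-179.5, 3.4, 16.5]
ft_force: [-0.2, -0.5, -0.2]
width: 0.0705
shift mm [ 0.5 -0.6  9.5] n rows 0.15
yaw turn 0.47
t 8.65 pos [ 0.5782 -0.1067  0.2055] rot [-179.46    3.36   16.47] F [-0.2 -0.5 -0.2] w 0.0705 j6 58.8
tilt deg: radial -3.14 tangential -1.3 j [-15.07   2.32 102.2   -1.32  78.63  58.77]
```

View pics/c4.png

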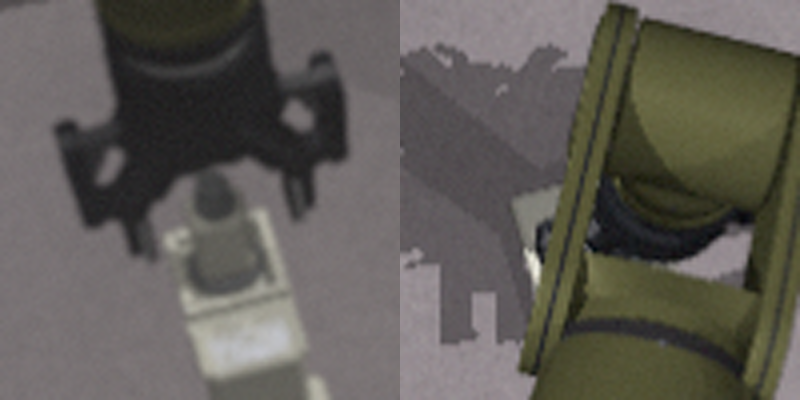

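The pipette is centred between the fingers in the scene view. Go down the last part and close.

```bash
python3 -m crank '[{"xyz":[0.5,-0.5,8.5],"yaw":0},{"xyz":[0,0,0],"yaw":0}]'; python3 -m crank '[{"xyz":[0,0,0],"yaw":0},{"xyz":[0,0,0],"yaw":0},{"xyz":[0,0,0],"yaw":0}]' 24; python3 go.py .578 -.106 .196 16
```

```text
clock: 9.0
position: [0.5798, -0.1064, 0.1997]
ee_rot: [-179.6, 3.1, 16.5]
ft_force: [-0.1, -0.3, 0.5]
width: 0.0703
clock: 9.38
position: [0.5804, -0.1065, 0.2009]
ee_rot: [-179.7, 3.0, 16.5]
ft_force: [0.2, -0.7, -0.2]
width: 0.0291
shift mm [-1.9 -1.2  5. ] n rows 0.08
yaw turn 0.47
t 9.38 pos [ 0.5804 -0.1065  0.2009] rot [-179.69    3.     16.47] F [ 0.2 -0.7 -0.2] w 0.0291 j6 58.8
tilt deg: radial -2.72 tangential -1.3 j [-15.     2.52 102.43  -1.33  77.77  58.85]
```

```bash
python3 go.py .5804 -.1065 .219; python3 -m crank '[{"xyz":[-0.3,0,-6],"yaw":0},{"xyz":[-0.3,0,-6],"yaw":0},{"xyz":[-0.3,0,-5],"yaw":0},{"xyz":[0,0,0],"yaw":0}]'; python3 go.py .5804 -.1065 .219
```

```text
shift mm [ -1.   -0.2 -18.1] n rows 0.29
t 9.38 pos [ 0.5804 -0.1065  0.2009] rot [-179.69    3.     16.47] F [ 0.2 -0.7 -0.2] w 0.0291 j6 58.8
tilt deg: radial -2.72 tangential -1.3 j [-15.     2.52 102.43  -1.33  77.77  58.85]
clock: 9.88
position: [0.5803, -0.1066, 0.2189]
ee_rot: [-179.7, 3.0, 16.5]
ft_force: [0.8, -0.8, -0.9]
width: 0.0293
shift mm [ 0.1 -0.  -0.1] n rows 0.0
t 9.88 pos [ 0.5803 -0.1066  0.2189] rot [-179.67    3.01   16.47] F [ 0.8 -0.8 -0.9] w 0.0293 j6 58.8
tilt deg: radial -2.74 tangential -1.29 j [-15.01   1.79 101.42  -1.31  79.53  58.79]
```

```bash
python3 -m crank '[{"xyz":[-10,0,0],"yaw":0},{"xyz":[-16,0,0],"yaw":0},{"xyz":[-16,0,0],"yaw":0},{"xyz":[-16,0,0],"yaw":0},{"xyz":[-10,0,0],"yaw":0}]'; python3 -m crank '[{"xyz":[0,0,-8],"yaw":0},{"xyz":[0,0,0],"yaw":0}]';python3 go.py .45 .16 .25 0
python3 - <<'E'
from h import *
S,T=Cam("scene"),Cam("top")
cv2.imwrite("pics/c5.png",np.hstack([cv2.resize(S.im[180:380,190:390],None,fx=2,fy=2),cv2.resize(T.im[120:320,210:410],None,fx=2,fy=2)]))
E
```

```text
clock: 10.5
position: [0.5099, -0.127, 0.2219]
ee_rot: [-179.6, 3.1, 16.5]
ft_force: [-0.4, 0.1, -1.3]
width: 0.029
clock: 10.75
position: [0.5099, -0.1274, 0.2311]
ee_rot: [-179.7, 3.0, 16.4]
ft_force: [0.2, -0.1, -0.6]
width: 0.0292
shift mm [  22.7 -292.7  -18.5] n rows 4.68
yaw turn 16.41
t 10.75 pos [ 0.5099 -0.1274  0.2311] rot [-179.68    3.03   16.41] F [ 0.2 -0.1 -0.6] w 0.0292 j6 54.8
tilt deg: radial -2.65 tangential -1.5 j [-19.09  -7.04 108.75  -1.52  80.94  54.78]
```

View pics/c5.png

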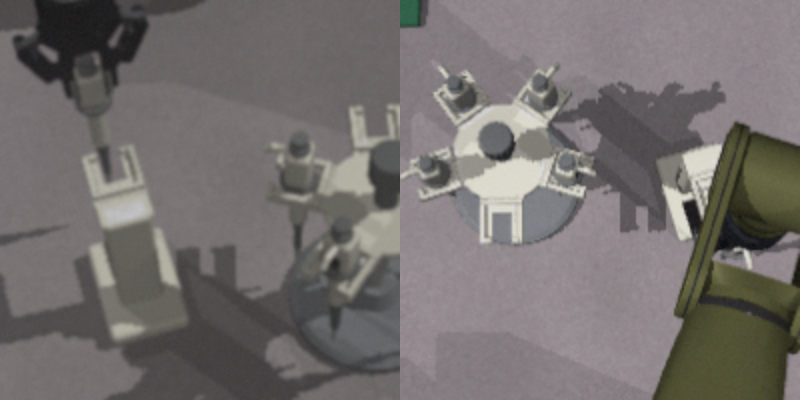

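The pipette is out of the stand and held upright. The carousel's empty hanger is clear in the top view, so I'll measure it there.

```bash
python3 - <<'E'
from h import *
S,T=Cam("scene"),Cam("top")
crop(T.im,210,140,310,250,6,"t6.png");crop(S.im,320,215,440,320,6,"s6.png")
E
```

```text
(no output)
```

View pics/t6.png

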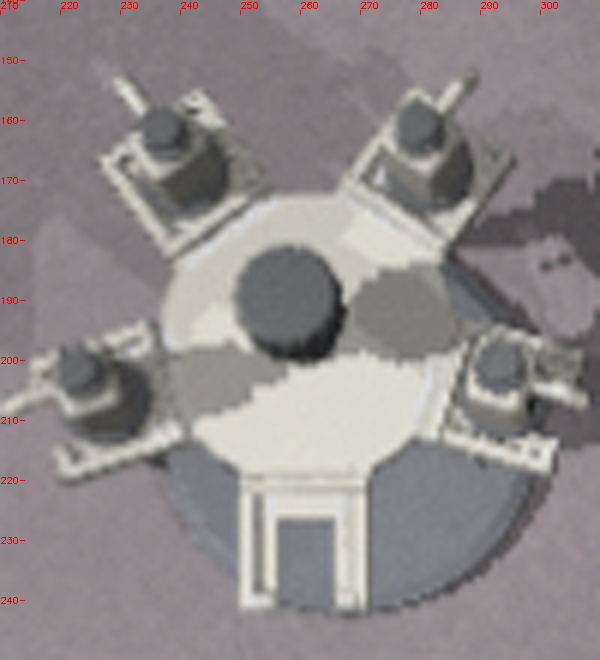

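View pics/s6.png

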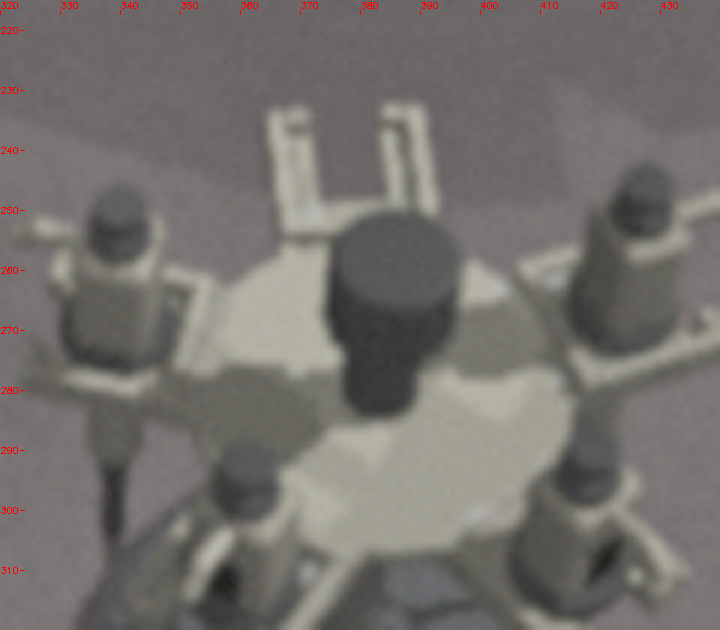

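```bash
python3 - <<'E'
from h import *
from scipy.optimize import least_squares
S,T=Cam("scene"),Cam("top")
t=lambda x,y:(210+(x+.5)/6-.5,140+(y+.5)/6-.5)
s=lambda x,y:(320+(x+.5)/6-.5,215+(y+.5)/6-.5)
print("tip -y",*tri(S,s(268,110),T,t(366,607)));print("tip +y",*tri(S,s(425,104),T,t(241,607)))
print("slot inner L",T.onz(t(276,518),.196),"R",T.onz(t(335,518),.196))
print("slot tip L",T.onz(t(274,606),.196),"R",T.onz(t(336,606),.196))
print("outer tips z.202",T.onz(t(241,607),.202),T.onz(t(366,607),.202))
B=[((118,204),(500,356)),((642,180),(80,366)),((248,460),(422,122)),((592,444),(163,128))]
o=np.array([-108,108,-36,36])
P=np.array([tri(S,s(*a),T,t(*b))[0] for a,b in B]);print(P.round(4))
f=lambda v:(P[:,:2]-np.c_[v[0]+.09*np.cos(np.radians(v[2]+o)),v[1]+.09*np.sin(np.radians(v[2]+o))]).ravel()
r=least_squares(f,[.632,.167,0],x_scale=[.01,.01,1]);print(r.x,(r.fun*1000).round(1))
a=np.radians(r.x[2]);print("seat",r.x[0]-.09*np.cos(a),r.x[1]-.09*np.sin(a))
print("knob",tri(S,s(393,260),T,t(289,300)))
E
```

```text
tip -y [0.51357603 0.1404299  0.19843196] 0.002494129927657426
tip +y [0.51398841 0.19446495 0.19900264] 0.0003943203199121358
slot inner L [0.55231085 0.18029239 0.196     ] R [0.55209147 0.15526017 0.196     ]
slot tip L [0.51470247 0.18074851 0.196     ] R [0.51448652 0.15457011 0.196     ]
outer tips z.202 [0.51356394 0.1938386  0.202     ] [0.51313125 0.14134317 0.202     ]
[[0.6054 0.0812 0.2656]
 [0.603  0.2503 0.265 ]
 [0.7039 0.114  0.2637]
 [0.7028 0.2197 0.263 ]]
[0.6312766  0.16601176 0.70655646] [ 0.8  1.1  0.6 -0.9 -0.8 -0.  -0.6 -0.1]
seat 0.5412834387011698 0.1649019364392061
knob (array([0.6298647 , 0.16668936, 0.26298512]), np.float64(0.0015030945236779046))
```

Slot: seat at about (0.5413, 0.167), facing front within 1°, floor about 0.193. I'll move to the approach pose in moderate steps.

```bash
python3 -m crank '[{"xyz":[2,-20,0],"yaw":1.5},{"xyz":[1,-25,0],"yaw":1.5},{"xyz":[1,-25,0],"yaw":1.5},{"xyz":[0,-25,0],"yaw":1.5},{"xyz":[0,-25,0],"yaw":1.5}]'; python3 go.py .445 .167 .24 0; python3 -m crank '[{"xyz":[-1,-25,0],"yaw":1.5},{"xyz":[-3,-25,0],"yaw":1.5},{"xyz":[-4,-25,0],"yaw":1.5},{"xyz":[-5,-25,0],"yaw":1.5},{"xyz":[-5,-20,0],"yaw":1.5}]'; python3 -m crank '[{"xyz":[0,0,0],"yaw":0}]'; python3 go.py .445 .167 .24 0
```

```text
clock: 11.68
position: [0.4857, -0.0068, 0.2284]
ee_rot: [-180.0, 3.3, 8.5]
ft_force: [0.5, -0.1, -0.9]
width: 0.0293
shift mm [ -15.1 -177.9  -10.7] n rows 2.85
yaw turn 8.54
t 11.68 pos [ 0.4857 -0.0068  0.2284] rot [-179.96    3.33    8.54] F [ 0.5 -0.1 -0.9] w 0.0293 j6 74.9
tilt deg: radial -3.22 tangential -0.84 j [ -6.66 -12.   113.35  -0.85  81.86  74.95]
clock: 12.3
position: [0.4551, 0.1158, 0.2283]
ee_rot: [179.6, 3.4, 0.9]
ft_force: [-0.1, 0.4, -1.8]
width: 0.0292
clock: 12.42
position: [0.4548, 0.1168, 0.2281]
ee_rot: [179.6, 3.4, 1.0]
ft_force: [-0.1, 0.0, -1.6]
width: 0.0292
shift mm [ -9.6 -50.3 -11.7] n rows 0.8
yaw turn 1.0
t 12.43 pos [0.4548 0.1168 0.2281] rot [179.59   3.39   1.  ] F [-0.1  0.  -1.6] w 0.0292 j6 96.8
tilt deg: radial -3.41 tangential -0.01 j [ 7.8500e+00 -1.4180e+01  1.1519e+02 -1.0000e-02  8.2410e+01  9.6840e+01]
```

```bash
python3 -m crank '[{"xyz":[-5,-25,-5],"yaw":1},{"xyz":[-4,-25,-6],"yaw":0},{"xyz":[0,0,0],"yaw":0},{"xyz":[0,0,0],"yaw":0}]'; python3 go.py .445 .167 .24 0
python3 - <<'E'
from h import *
S,T=Cam("scene"),Cam("top")
crop(S.im,320,180,440,280,6,"s7.png");crop(T.im,210,180,310,280,6,"t7.png")
E
```

```text
clock: 12.92
position: [0.4467, 0.1657, 0.2386]
ee_rot: [179.4, 3.4, -0.1]
ft_force: [-0.9, -0.3, -1.2]
width: 0.0292
shift mm [-1.8 -1.3 -1.3] n rows 0.03
yaw turn -0.05
t 12.93 pos [0.4467 0.1657 0.2386] rot [ 1.7939e+02  3.4200e+00 -5.0000e-02] F [-0.9 -0.3 -1.2] w 0.0292 j6 103.8
tilt deg: radial -3.47 tangential 0.22 j [ 13.76 -13.57 113.68   0.22  83.36 103.76]
```

View pics/s7.png

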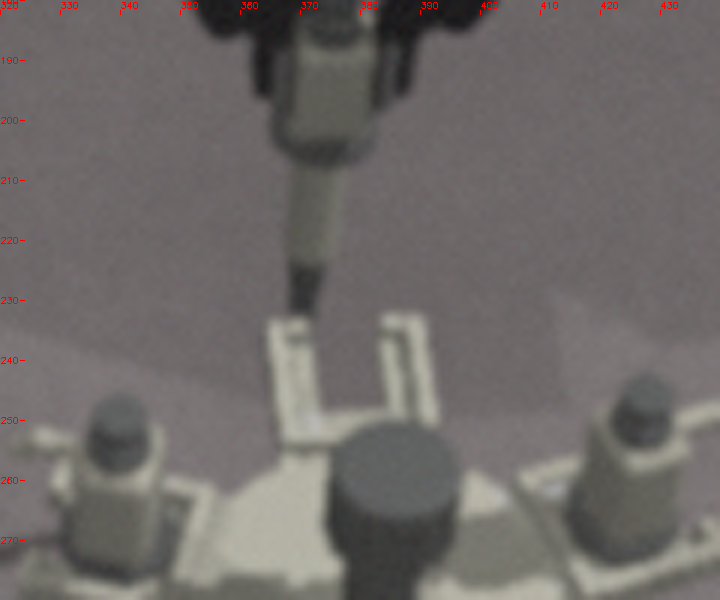

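View pics/t7.png

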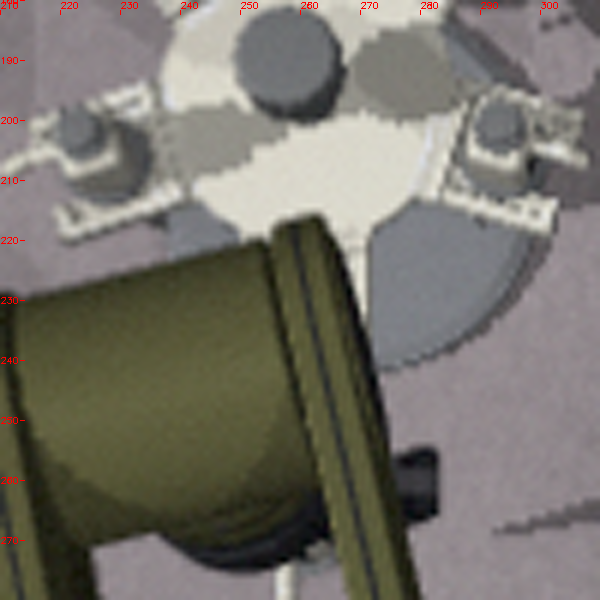

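```bash
python3 - <<'E'
from h import *
S=Cam("scene")
s=lambda x,y:(320+(x+.5)/6-.5,180+(y+.5)/6-.5)
print("flange left/right/bot", [S.onz(s(*p),.2206).round(4) for p in((273,135),(374,135),(320,166))])
print("flange c",S.onz(s(322,140),.2206))
print("neck top (y)",S.onz(s(292,185),.205),S.onz(s(344,185),.205))
print("neck bot",S.onz(s(288,260),.155),S.onz(s(329,260),.155))
# project ideal vertical pipette at (xf, y) 
for x,y in((.4455,.1657),(.4455,.1677)):
  P=S.proj([[x,y,.2176],[x,y,.1526],[x,y,.0676],[x-.02,y,.2176],[x+.02,y,.2176],[x,y-.02,.2176],[x,y+.02,.2176]]);print(((P+.5-[320,180])*6-.5).round(0).tolist())
E
```

```text
flange left/right/bot [array([0.446 , 0.1458, 0.2206]), array([0.4476, 0.1821, 0.2206]), array([0.4617, 0.1612, 0.2206])]
flange c [0.44921162 0.16314973 0.2206    ]
neck top (y) [0.45643754 0.15248523 0.205     ] [0.45730631 0.17125997 0.205     ]
neck bot [0.44935517 0.15423728 0.155     ] [0.45006936 0.16954872 0.155     ]
[[328.0, 138.0], [317.0, 255.0], [305.0, 396.0], [322.0, 97.0], [333.0, 179.0], [272.0, 140.0], [383.0, 136.0]]
[[333.0, 138.0], [323.0, 255.0], [310.0, 396.0], [328.0, 97.0], [339.0, 179.0], [278.0, 140.0], [388.0, 136.0]]
```

```bash
python3 - <<'E'
from h import *
S=Cam("scene")
g=S.im.mean(2)
for r in (201,203,212,215,218,235,240,243):
    print(r,g[r,360:400].round(0).astype(int).tolist())
E
```

```text
201 [105, 106, 103, 103, 92, 72, 66, 74, 81, 85, 90, 88, 88, 90, 88, 89, 88, 87, 89, 91, 90, 92, 95, 102, 105, 104, 104, 106, 105, 106, 103, 105, 105, 107, 106, 107, 105, 104, 106, 106]
203 [106, 106, 106, 103, 98, 81, 67, 65, 66, 70, 71, 71, 70, 67, 69, 67, 65, 70, 76, 82, 85, 85, 89, 99, 103, 104, 102, 103, 104, 105, 103, 105, 108, 106, 105, 104, 104, 104, 105, 105]
212 [105, 105, 102, 104, 101, 101, 105, 100, 90, 83, 86, 88, 91, 93, 95, 105, 108, 107, 105, 104, 106, 105, 107, 106, 104, 107, 108, 105, 106, 103, 104, 103, 104, 107, 107, 108, 108, 107, 108, 107]
215 [104, 102, 107, 105, 106, 102, 102, 96, 87, 87, 87, 89, 90, 93, 98, 106, 107, 106, 102, 103, 103, 107, 104, 104, 105, 107, 106, 105, 106, 105, 104, 106, 107, 103, 106, 106, 105, 107, 108, 107]
218 [104, 103, 103, 102, 106, 104, 103, 92, 85, 86, 87, 89, 91, 96, 103, 111, 108, 108, 106, 104, 105, 107, 104, 106, 103, 103, 104, 105, 106, 108, 105, 106, 104, 106, 105, 108, 103, 105, 105, 106]
235 [104, 105, 101, 103, 129, 162, 168, 149, 142, 141, 133, 119, 103, 106, 104, 105, 104, 106, 105, 104, 102, 104, 102, 106, 114, 116, 114, 128, 157, 174, 159, 123, 104, 104, 106, 105, 106, 109, 106, 103]
240 [106, 109, 106, 103, 109, 137, 166, 169, 157, 162, 173, 164, 131, 108, 105, 104, 106, 103, 106, 104, 105, 104, 105, 125, 156, 159, 134, 114, 132, 166, 168, 145, 118, 105, 104, 104, 105, 108, 106, 106]
243 [106, 108, 106, 102, 100, 123, 160, 174, 168, 163, 169, 164, 141, 114, 105, 106, 106, 107, 108, 103, 103, 106, 106, 117, 145, 169, 161, 129, 120, 144, 165, 161, 129, 107, 106, 106, 105, 107, 106, 106]
```

```bash
python3 - <<'E'
from h import *
S=Cam("scene")
im=S.im.astype(float); d=im[:,:,1]-im[:,:,0]
for r in (200,202,210,213,216,219):
    print(r,d[r,362:386].round(0).astype(int).tolist())
E
```

```text
200 [-1, 0, 0, -1, 3, 3, 3, 5, 7, 7, 6, 7, 7, 6, 6, 6, 7, 6, 6, 3, -1, 1, -2, -1]
202 [-3, -1, -1, -1, 0, 3, 3, 3, 4, 8, 6, 4, 4, 5, 3, 5, 4, 6, 3, 0, 0, 0, -1, -1]
210 [-1, -1, -1, -1, -1, 0, 2, 4, 8, 6, 5, 6, 7, 8, 6, 1, 0, 2, -1, -1, 0, -2, -1, -2]
213 [-1, -2, -1, 0, -2, 2, 5, 6, 7, 6, 8, 4, 8, 8, 8, 1, -2, -1, 1, -1, -2, 0, -3, -1]
216 [-1, 1, -3, -1, -1, 1, 5, 7, 8, 6, 6, 10, 7, 8, 4, 0, -2, -3, -1, -1, 0, 0, 0, -1]
219 [-2, -1, 0, 0, -1, 1, 3, 6, 6, 6, 5, 6, 8, 8, 3, -1, -2, -1, 1, -1, -1, 0, 0, 0]
```

```bash
python3 - <<'E'
from h import *
S=Cam("scene")
print(S.onz((378,240),.197),S.onz((377.6,243),.195), S.onz((373.4,201),.2206),S.onz((371.9,213),.183))
E
```

```text
[0.53299309 0.16648677 0.197     ] [0.53937256 0.16513934 0.195     ] [0.4436315 0.1640164 0.2206   ] [0.44488617 0.16277442 0.183     ]
```

```bash
python3 go.py .502 .168 .240 0; python3 -m crank '[{"xyz":[13,-1,-1],"yaw":0},{"xyz":[14,-1,-1],"yaw":0},{"xyz":[14,0,-1],"yaw":0},{"xyz":[12,0,-1],"yaw":0},{"xyz":[0,0,0],"yaw":0}]'; python3 go.py .502 .168 .240 0;
python3 - <<'E'
from h import *
S,T=Cam("scene"),Cam("top")
crop(S.im,320,180,440,280,6,"s8.png")
E
```

```text
shift mm [55.2 -2.1 -4.5] n rows 0.88
yaw turn -0.09
t 13.22 pos [0.4467 0.1659 0.2388] rot [ 1.7942e+02  3.4100e+00 -9.0000e-02] F [ 0.3 -0.2 -0.9] w 0.0288 j6 103.8
tilt deg: radial -3.45 tangential 0.25 j [ 13.77 -13.59 113.68   0.25  83.37 103.81]
clock: 13.85
position: [0.5046, 0.1675, 0.2394]
ee_rot: [179.4, 3.4, -0.1]
ft_force: [-0.3, 0.4, -0.7]
width: 0.0293
shift mm [-2.6 -0.5 -0.4] n rows 0.04
yaw turn -0.14
t 13.85 pos [0.5046 0.1675 0.2394] rot [ 1.7941e+02  3.4000e+00 -1.4000e-01] F [-0.3  0.4 -0.7] w 0.0293 j6 102.6
tilt deg: radial -3.44 tangential 0.17 j [ 12.49  -6.13 107.13   0.17  82.45 102.59]
```

View pics/s8.png

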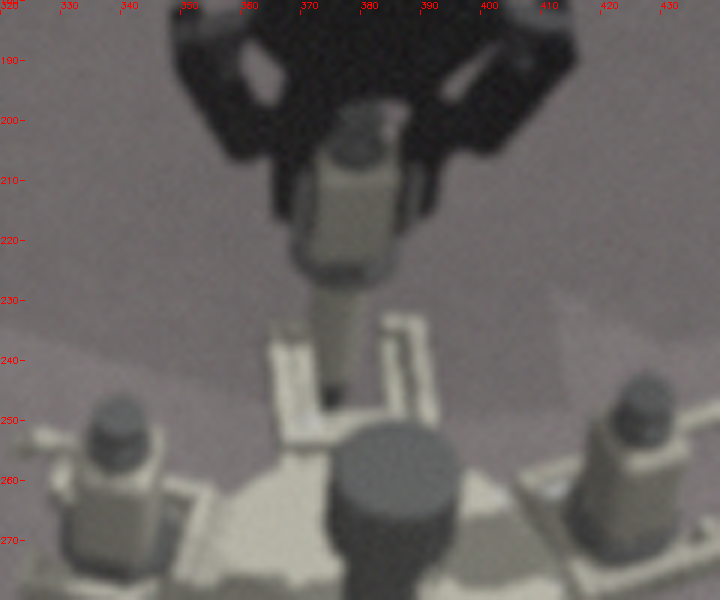

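```bash
python3 - <<'E'
from h import *
S=Cam("scene")
im=S.im.astype(float); d=im[:,:,1]-im[:,:,0]; g=im.mean(2)
for r in (221,224,230,232,234): print(r,d[r,362:392].round(0).astype(int).tolist()); 
print(g[223,362:392].astype(int).tolist());print(g[225,362:392].astype(int).tolist())
for z in(.2184,.21,.2,.19,.18,.17): print(z,S.proj([[.503,.166,z]])[0].round(1))
E
```

```text
221 [1, -2, 0, -1, -2, 0, -2, 1, 4, 3, 6, 6, 6, 5, 5, 8, 5, 6, 4, 6, 6, 6, 3, 1, 0, -2, -2, -2, -1, -1]
224 [-1, 1, -1, 1, -2, 1, 0, -2, 0, 0, -1, 1, 3, 0, 0, 1, 0, -1, -1, 1, -3, 1, 0, 1, -2, 0, -1, -1, -2, 0]
230 [2, -1, 0, -1, -2, -2, 0, -2, 0, 2, 4, 6, 6, 7, 5, 9, 6, 7, 5, 2, -3, -1, -1, -1, -2, 1, -2, -2, -3, -1]
232 [-1, -1, -2, 2, 0, -2, 0, 1, 2, 2, 5, 8, 5, 7, 7, 6, 6, 8, 4, 1, -1, 4, 4, 6, 5, 5, 4, 6, 0, 0]
234 [0, -1, 3, 8, 6, 7, 6, 9, 8, 7, 7, 7, 8, 5, 7, 7, 7, 6, 4, 0, 0, 4, 10, 10, 10, 10, 9, 9, 6, -1]
[105, 106, 103, 105, 104, 100, 88, 73, 66, 67, 69, 70, 75, 72, 71, 70, 69, 68, 70, 72, 79, 84, 84, 87, 93, 101, 103, 103, 102, 104]
[106, 103, 105, 105, 104, 104, 99, 98, 82, 70, 60, 63, 60, 59, 58, 56, 60, 62, 72, 80, 81, 83, 87, 94, 101, 103, 106, 106, 106, 105]
0.2184 [377.  222.5]
0.21 [376.7 225.1]
0.2 [376.4 228.1]
0.19 [376.2 231.1]
0.18 [375.9 234.1]
0.17 [375.6 237.1]
```

Neck mid is at column 376.0 at slot height, against a slot mid of about 377, so it lines up within about 1 mm. Sliding in while watching the force.

```bash
python3 -m crank '[{"xyz":[8,-0.3,-0.5],"yaw":0},{"xyz":[8,0,-0.5],"yaw":0},{"xyz":[0,0,0],"yaw":0}]'; python3 go.py .5427 .168 .2385 0;  python3 -m crank '[{"xyz":[7,0,-0.5],"yaw":0},{"xyz":[6,0,-0.4],"yaw":0},{"xyz":[0,0,0],"yaw":0}]'; python3 go.py .5427 .168 .2385 0
```

```text
clock: 14.38
position: [0.5202, 0.168, 0.2398]
ee_rot: [179.4, 3.4, -0.1]
ft_force: [0.6, -0.5, -0.8]
width: 0.0289
shift mm [22.6 -0.  -0. ] n rows 0.36
yaw turn -0.09
t 14.38 pos [0.5202 0.168  0.2398] rot [ 1.7942e+02  3.3600e+00 -9.0000e-02] F [ 0.6 -0.5 -0.8] w 0.0289 j6 102.2
tilt deg: radial -3.4 tangential 0.15 j [ 12.2   -4.21 105.3    0.15  82.31 102.25]
clock: 14.75
position: [0.5341, 0.168, 0.2399]
ee_rot: [179.4, 3.4, -0.1]
ft_force: [0.2, 0.5, -1.2]
width: 0.0285
shift mm [ 8.7 -0.   0.9] n rows 0.14
yaw turn -0.09
t 14.75 pos [0.5341 0.168  0.2399] rot [ 1.7942e+02  3.3600e+00 -9.0000e-02] F [ 0.2  0.5 -1.2] w 0.0285 j6 102.0
tilt deg: radial -3.41 tangential 0.13 j [ 11.9   -2.49 103.64   0.13  82.25 101.95]
```

```bash
python3 -m crank '[{"xyz":[5,0,0],"yaw":0},{"xyz":[3,0,0],"yaw":0},{"xyz":[0,0,0],"yaw":0}]'; python3 go.py .5427 .168 .2385 0
python3 - <<'E'
from h import *
S,T=Cam("scene"),Cam("top")
crop(S.im,320,180,440,280,6,"s9.png")
im=S.im.astype(float); d=im[:,:,1]-im[:,:,0]; g=im.mean(2)
for r in (234,236,238,240,242): print(r,g[r,362:396].round(0).astype(int).tolist()); 
for z in(.2184,.21,.2,.19,.18,.17): print(z,S.proj([[.5413,.1665,z]])[0].round(1))
E
```

```text
clock: 15.12
position: [0.5426, 0.168, 0.2393]
ee_rot: [179.4, 3.4, -0.1]
ft_force: [-0.8, 0.8, -1.0]
width: 0.0292
shift mm [ 0.2 -0.   0.8] n rows 0.01
yaw turn -0.09
t 15.12 pos [0.5426 0.168  0.2393] rot [ 1.7942e+02  3.3800e+00 -9.0000e-02] F [-0.8  0.8 -1. ] w 0.0292 j6 101.8
tilt deg: radial -3.42 tangential 0.12 j [ 11.73  -1.42 102.66   0.12  82.18 101.78]
234 [104, 105, 128, 159, 162, 150, 156, 145, 99, 67, 67, 70, 82, 91, 92, 92, 92, 90, 93, 89, 90, 91, 90, 92, 87, 91, 111, 139, 145, 122, 106, 104, 105, 106]
236 [103, 102, 123, 162, 164, 138, 122, 108, 88, 70, 63, 74, 82, 92, 91, 92, 91, 92, 93, 89, 89, 90, 92, 90, 89, 92, 119, 154, 155, 122, 105, 105, 107, 105]
238 [106, 99, 106, 125, 132, 132, 146, 156, 142, 108, 74, 63, 68, 69, 68, 70, 67, 66, 65, 64, 69, 71, 81, 85, 87, 93, 126, 162, 162, 133, 110, 104, 103, 105]
240 [108, 103, 100, 108, 118, 117, 120, 142, 149, 136, 107, 79, 68, 63, 62, 56, 56, 64, 68, 69, 69, 79, 88, 94, 97, 104, 129, 161, 169, 146, 117, 107, 106, 104]
242 [107, 104, 100, 103, 110, 111, 101, 103, 114, 115, 109, 99, 85, 79, 77, 73, 72, 74, 75, 82, 88, 101, 130, 156, 152, 127, 119, 140, 158, 149, 121, 106, 107, 106]
0.2184 [379.1 236.6]
0.21 [378.8 239.2]
0.2 [378.5 242.2]
0.19 [378.2 245.2]
0.18 [377.9 248.1]
0.17 [377.6 251. ]
```

View pics/s9.png

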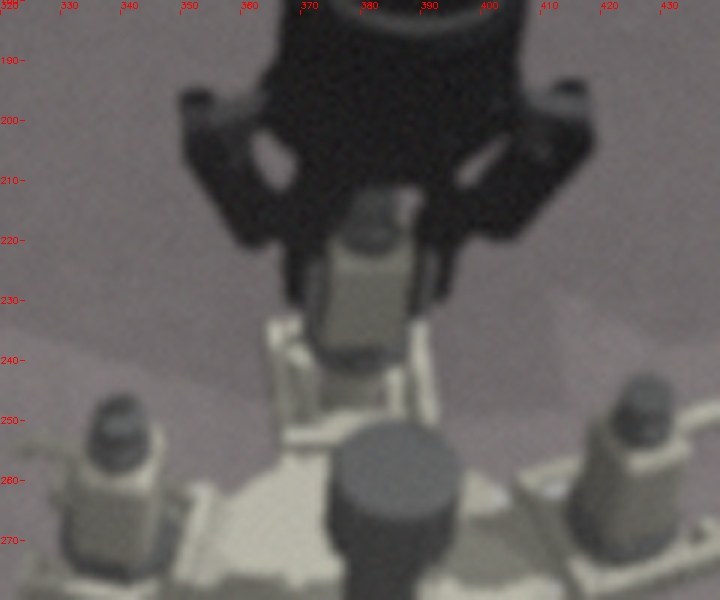

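The neck is in the slot and the flange is above the recess. Lowering.

```bash
python3 -m crank '[{"xyz":[0.2,0,4],"yaw":0},{"xyz":[0.2,0,4],"yaw":0},{"xyz":[0.1,0,2],"yaw":0},{"xyz":[0,0,0],"yaw":0}]'; python3 go.py .5427 .168 .222 0
```

```text
clock: 15.72
position: [0.5419, 0.1679, 0.2283]
ee_rot: [179.4, 3.4, -0.1]
ft_force: [1.2, -0.6, -0.3]
width: 0.0295
shift mm [ 1.2 -0.1  6.3] n rows 0.1
yaw turn -0.07
t 15.72 pos [0.5419 0.1679 0.2283] rot [ 1.7942e+02  3.4100e+00 -7.0000e-02] F [ 1.2 -0.6 -0.3] w 0.0295 j6 101.8
tilt deg: radial -3.46 tangential 0.13 j [ 11.74  -1.09 103.41   0.13  81.14 101.77]
```

```bash
python3 -m crank '[{"xyz":[0.1,0,2],"yaw":0},{"xyz":[0.1,0,1.5],"yaw":0},{"xyz":[0,0,0],"yaw":0}]'; python3 go.py .5427 .168 .222 0
```

```text
clock: 16.1
position: [0.5419, 0.1679, 0.2247]
ee_rot: [179.4, 3.4, -0.1]
ft_force: [0.6, 0.3, -1.5]
width: 0.0292
shift mm [ 0.9 -0.2  2.7] n rows 0.04
yaw turn -0.08
t 16.1 pos [0.5419 0.1679 0.2247] rot [ 1.7942e+02  3.4000e+00 -8.0000e-02] F [ 0.6  0.3 -1.5] w 0.0292 j6 101.8
tilt deg: radial -3.44 tangential 0.12 j [ 11.73  -0.96 103.63   0.13  80.78 101.76]
```

```bash
python3 -m crank '[{"xyz":[0.5,0,1.5],"yaw":0},{"xyz":[0.1,0,0],"yaw":0}]'; python3 go.py .5427 .168 .222 0 | sed -n 3p;python3 -m crank '[{"xyz":[0.3,0,1.5],"yaw":0},{"xyz":[0,0,0],"yaw":0}]'; python3 go.py .5427 .168 .222 0| sed -n 3p
```

```text
clock: 16.35
position: [0.5425, 0.1679, 0.2232]
ee_rot: [179.4, 3.4, -0.1]
ft_force: [0.1, -0.3, -0.3]
width: 0.0294
t 16.35 pos [0.5425 0.1679 0.2232] rot [ 1.7942e+02  3.3900e+00 -8.0000e-02] F [ 0.1 -0.3 -0.3] w 0.0294 j6 101.8
clock: 16.6
position: [0.5428, 0.1679, 0.2216]
ee_rot: [179.4, 3.4, -0.1]
ft_force: [-0.4, 1.1, -0.3]
width: 0.0292
t 16.6 pos [0.5428 0.1679 0.2216] rot [ 1.7942e+02  3.3800e+00 -8.0000e-02] F [-0.4  1.1 -0.3] w 0.0292 j6 101.7
```

```bash
python3 -m crank '[{"xyz":[0.1,0,1.2],"yaw":0},{"xyz":[0.1,0,0],"yaw":0}]'; python3 go.py .5427 .168 .222 0 | sed -n 3p;python3 -m crank '[{"xyz":[0.1,0,1.2],"yaw":0},{"xyz":[0,0,0],"yaw":0}]'; python3 go.py .5427 .168 .222 0| sed -n 3p
```

```text
clock: 16.85
position: [0.5429, 0.1679, 0.2203]
ee_rot: [179.4, 3.4, -0.1]
ft_force: [0.4, -0.2, -1.1]
width: 0.0291
t 16.85 pos [0.5429 0.1679 0.2203] rot [ 1.7942e+02  3.3800e+00 -7.0000e-02] F [ 0.4 -0.2 -1.1] w 0.0291 j6 101.7
clock: 17.1
position: [0.543, 0.1678, 0.219]
ee_rot: [179.4, 3.4, -0.1]
ft_force: [0.0, -0.0, -1.2]
width: 0.0292
t 17.1 pos [0.543  0.1678 0.219 ] rot [ 1.7942e+02  3.3800e+00 -8.0000e-02] F [ 0.  -0.  -1.2] w 0.0292 j6 101.7
```

```bash
for i in 1; do python3 -m crank '[{"xyz":[0,0,1.2],"yaw":0},{"xyz":[0,0,0],"yaw":0}]' | sed -n '2p;4p'; python3 -m crank '[{"xyz":[0,0,1.2],"yaw":0},{"xyz":[0,0,0],"yaw":0}]'| sed -n '2p;4p'; done
```

```text
position: [0.5429, 0.1678, 0.2178]
ft_force: [0.6, -0.4, -1.1]
position: [0.5428, 0.1678, 0.2165]
ft_force: [-1.1, -0.6, -0.9]
```

```bash
python3 -m crank '[{"xyz":[0.1,0,1.2],"yaw":0},{"xyz":[0,0,0],"yaw":0}]' | sed -n '2p;4p'; python3 - <<'E'
from h import *
S,T=Cam("scene"),Cam("top")
crop(S.im,340,200,420,280,7,"s10.png")
E
```

```text
position: [0.5428, 0.1678, 0.2152]
ft_force: [-0.5, 0.5, -0.1]
```

View pics/s10.png

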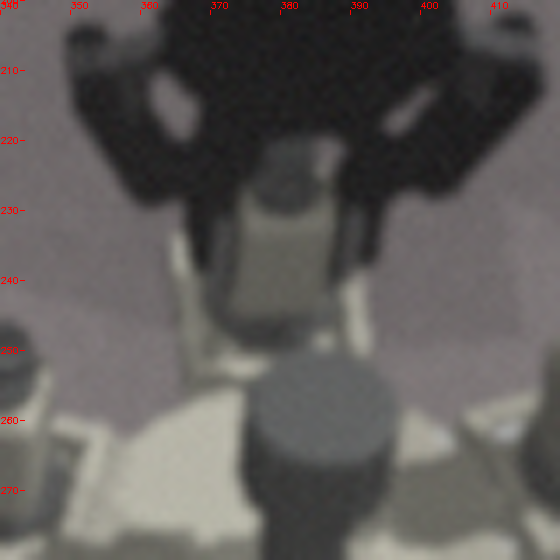

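```bash
python3 -m crank '[{"xyz":[0.1,0,1.2],"yaw":0},{"xyz":[0,0,0],"yaw":0}]' | sed -n '2p;4p';python3 -m crank '[{"xyz":[0.1,0,1.2],"yaw":0},{"xyz":[0,0,0],"yaw":0}]' | sed -n '2p;4p'
```

```text
position: [0.543, 0.1678, 0.2141]
ft_force: [0.2, 0.9, -1.1]
position: [0.5431, 0.1678, 0.2131]
ft_force: [-0.6, -0.3, -1.3]
```

```bash
python3 -m crank '[{"xyz":[0.1,0,1.2],"yaw":0},{"xyz":[0,0,0],"yaw":0}]' | sed -n '2p;4p'
```

```text
position: [0.5432, 0.1678, 0.2126]
ft_force: [-0.3, -1.1, 1.0]
```

```bash
python3 -m crank '[{"xyz":[0,0,0.8],"yaw":0},{"xyz":[0,0,0],"yaw":0}]' | sed -n '2,4p'; python3 -m crank '[{"xyz":[0,0,0],"yaw":0}]' | sed -n '2,4p'
```

```text
position: [0.5433, 0.1679, 0.2124]
ee_rot: [179.4, 3.3, -0.1]
ft_force: [-1.5, -0.1, 0.6]
position: [0.5432, 0.1678, 0.2124]
ee_rot: [179.4, 3.3, -0.1]
ft_force: [-0.1, 0.0, 1.4]
```

```bash
python3 -m crank '[{"xyz":[0,0,0.8],"yaw":0},{"xyz":[0,0,0],"yaw":0}]' | sed -n '2,4p'; python3 -m crank '[{"xyz":[0,0,0],"yaw":0}]' | sed -n '2,4p'
```

```text
position: [0.5433, 0.1679, 0.2121]
ee_rot: [179.4, 3.3, -0.1]
ft_force: [-1.9, 0.1, 2.4]
position: [0.5433, 0.1679, 0.2121]
ee_rot: [179.4, 3.3, -0.1]
ft_force: [-1.7, -0.8, 2.9]
```

```bash
python3 -m crank '[{"xyz":[-0.6,0,0.4],"yaw":0},{"xyz":[0,0,0],"yaw":0}]' | sed -n '2,4p'; python3 - <<'E'
from h import *
S,T=Cam("scene"),Cam("top")
crop(S.im,340,200,420,280,7,"s11.png")
E
```

```text
position: [0.5432, 0.1679, 0.2121]
ee_rot: [179.4, 3.2, -0.1]
ft_force: [-1.4, 0.3, 3.0]
```

View pics/s11.png

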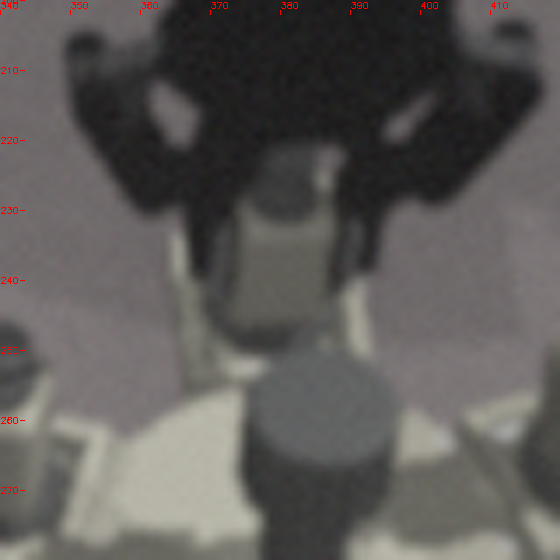

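```bash
python3 - <<'E'
from h import *
S=Cam("scene")
for z in(.255,.26,.265,.27): print(z,S.proj([[.5413,.1665,z]])[0].round(1), S.proj([[.6054,.0812,z]])[0].round(1), S.proj([[.603,.2503,z]])[0].round(1))
g=S.im.mean(2)
print(g[214:252,381].astype(int).tolist())
print("nbr L",g[240:270,339].astype(int).tolist());print("nbr R",g[236:268,427].astype(int).tolist())
E
```

```text
0.255 [380.3 225.1] [339.8 251.9] [426.3 247.7]
0.26 [380.5 223.5] [339.8 250.4] [426.6 246.1]
0.265 [380.7 221.8] [339.8 248.8] [426.9 244.5]
0.27 [380.8 220.2] [339.9 247.1] [427.3 242.9]
[33, 32, 31, 31, 30, 34, 45, 55, 64, 65, 60, 57, 63, 61, 66, 64, 62, 71, 91, 103, 99, 93, 93, 92, 93, 92, 92, 92, 90, 92, 93, 84, 74, 67, 69, 76, 86, 95]
nbr L [117, 121, 123, 121, 119, 105, 83, 71, 68, 72, 75, 84, 77, 68, 65, 73, 80, 76, 84, 114, 126, 126, 109, 97, 93, 94, 92, 92, 94, 93]
nbr R [116, 121, 121, 121, 119, 111, 99, 91, 88, 86, 88, 88, 78, 64, 68, 72, 75, 71, 89, 126, 149, 151, 127, 108, 97, 95, 98, 97, 94, 96, 96, 95]
```

The button/handle edge sits at the same height offset as on the neighbouring hung pipettes (9.7 px against 9.8–9.9). So the flange is on the floor, not the rim, where it would be about 2 px off. I'll press a little more and check that it resists sideways.

```bash
python3 -m crank '[{"xyz":[0,0,1],"yaw":0},{"xyz":[0,0,0],"yaw":0}]' | sed -n '2,4p'; python3 -m crank '[{"xyz":[0,0,0.8],"yaw":0},{"xyz":[0,0,0],"yaw":0},{"xyz":[0,0,0],"yaw":0}]'; python3 go.py .5427 .168 .222 0 | sed -n 3,4p
```

```text
position: [0.5432, 0.1679, 0.2116]
ee_rot: [179.5, 3.2, -0.1]
ft_force: [-0.1, -0.8, 3.7]
clock: 20.48
position: [0.5432, 0.1678, 0.2115]
ee_rot: [179.5, 3.2, -0.1]
ft_force: [-1.5, -0.6, 4.4]
width: 0.0296
t 20.48 pos [0.5432 0.1678 0.2115] rot [ 1.7945e+02  3.1600e+00 -7.0000e-02] F [-1.5 -0.6  4.4] w 0.0296 j6 101.7
tilt deg: radial -3.21 tangential 0.11 j [ 11.71  -0.43 104.39   0.11  79.25 101.73]
```

```bash
python3 -m crank '[{"xyz":[0,0,-0.7],"yaw":0},{"xyz":[0,0,0],"yaw":0},{"xyz":[0,0,0],"yaw":0}]'; python3 -m crank '[{"xyz":[0,0,0],"yaw":0},{"xyz":[0,0,0],"yaw":0},{"xyz":[0,0,0],"yaw":0}]' 60; python3 - <<'E'
from h import *
S,T=Cam("scene"),Cam("top")
crop(S.im,340,200,420,280,7,"s12.png")
E
```

```text
clock: 20.85
position: [0.5432, 0.1679, 0.2117]
ee_rot: [179.5, 3.2, -0.1]
ft_force: [-1.3, -1.4, 3.9]
width: 0.0296
clock: 21.22
position: [0.5426, 0.1678, 0.2095]
ee_rot: [179.4, 3.3, -0.1]
ft_force: [-0.0, 0.3, 0.3]
width: 0.0603
```

View pics/s12.png

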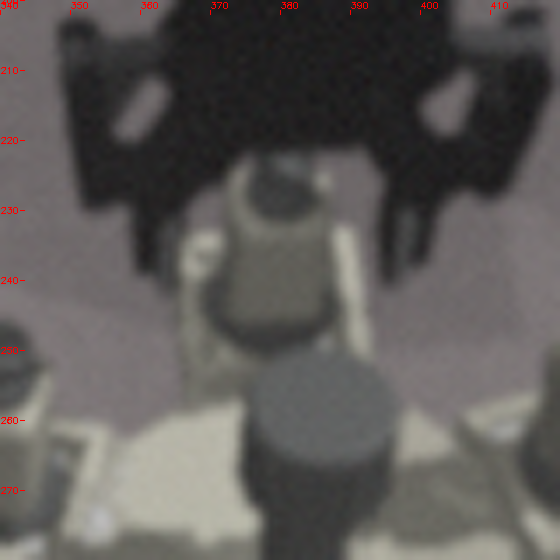

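The pipette is released and stands in the recess between the rims. Retreating straight up.

```bash
python3 -m crank '[{"xyz":[-0.6,0,-10],"yaw":0},{"xyz":[-0.9,0,-15],"yaw":0},{"xyz":[-1,0,-18],"yaw":0},{"xyz":[-1,0,-18],"yaw":0},{"xyz":[-1,0,-18],"yaw":0}]'; python3 -m crank '[{"xyz":[-10,0,-20],"yaw":0},{"xyz":[-20,0,-20],"yaw":0},{"xyz":[-25,0,-15],"yaw":0},{"xyz":[-25,0,0],"yaw":0},{"xyz":[-25,0,0],"yaw":0}]'
python3 -m crank '[{"xyz":[-30,25,0],"yaw":0},{"xyz":[-30,25,0],"yaw":0},{"xyz":[-10,40,0],"yaw":0},{"xyz":[0,40,0],"yaw":0},{"xyz":[0,0,0],"yaw":0}]'
python3 - <<'E'
from h import *
S,T=Cam("scene"),Cam("top")
crop(S.im,320,200,440,320,5,"s13.png");crop(T.im,205,140,315,250,5,"t13.png")
cv2.imwrite("pics/full.png",np.hstack([cv2.resize(S.im,(400,300)),cv2.resize(T.im,(400,300))]))
E
```

```text
clock: 21.95
position: [0.5427, 0.1687, 0.2944]
ee_rot: [179.4, 3.2, -0.1]
ft_force: [0.5, -0.1, -0.3]
width: 0.0599
clock: 22.58
position: [0.4379, 0.1694, 0.3649]
ee_rot: [179.5, 2.9, -0.1]
ft_force: [0.3, 0.1, 0.4]
width: 0.0599
clock: 23.2
position: [0.3617, 0.0372, 0.3758]
ee_rot: [179.6, 2.4, 0.1]
ft_force: [0.5, 0.3, 0.3]
width: 0.0601
```

View pics/s13.png

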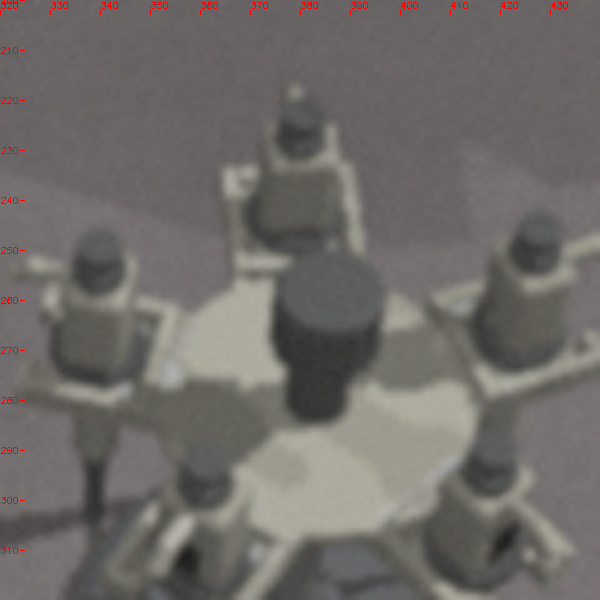

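View pics/t13.png

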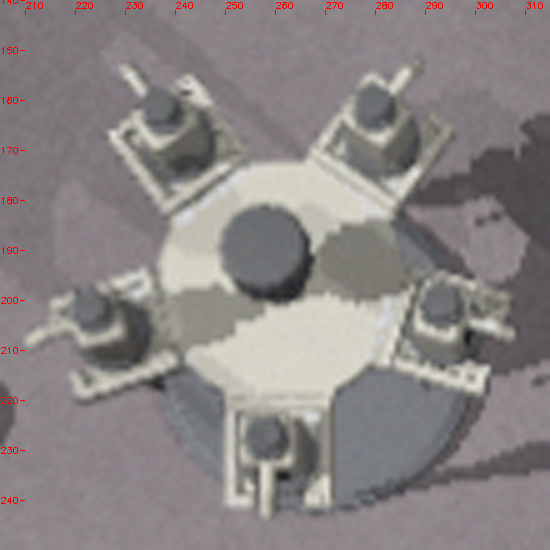

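View pics/full.png

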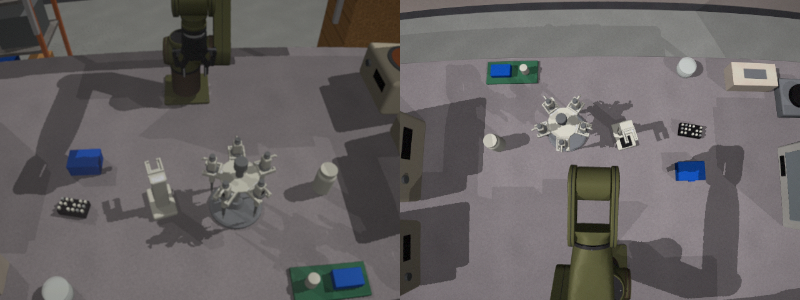

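The pipette hangs upright in the front hanger. In the scene crop its button top is near (300,115), and in the top crop near (267,436). One numeric check before handing in.

```bash
python3 - <<'E'
from h import *
S,T=Cam("scene"),Cam("top")
s=lambda x,y:(320+(x+.5)/5-.5,200+(y+.5)/5-.5); t=lambda x,y:(205+(x+.5)/5-.5,140+(y+.5)/5-.5)
for n,a,b in(("ours",(301,112),(267,434)),("L",(99,246),(441,303)),("R",(538,227),(92,306))):
    X,e=tri(S,s(*a),T,t(*b));print(n,X.round(4),round(e,4),"r",np.hypot(X[0]-.6313,X[1]-.166).round(4))
g=S.im.mean(2);print(g[214:252,380].astype(int).tolist())
E
python3 -c "
from workcell import manip
s=manip.state();print(s['clock'],s['ft_force'],s['qd'].round(2))"
```

```text
ours [0.5396 0.1655 0.2626] 0.0007 r 0.0917
L [0.6031 0.0816 0.2619] 0.0021 r 0.089
R [0.6029 0.2511 0.2634] 0.0002 r 0.0897
[102, 98, 102, 108, 112, 104, 91, 84, 89, 92, 89, 78, 62, 62, 74, 79, 77, 85, 105, 117, 102, 89, 89, 88, 87, 89, 88, 89, 85, 89, 85, 76, 68, 72, 81, 77, 77, 87]
23.4 [-0.34818896  1.30081308 -0.28806857] [ 0.54  0.63  0.08 -0.02 -0.23 -0.16]
```

The height matches its neighbours (0.2626 m against 0.262–0.263 m), and the radius is 91.7 mm against a nominal 90 mm. Handing in.

```bash
python3 -c "
from workcell import manip
print(manip.finish_job())"
```

```text
the job is handed in; nothing more can be done
None
```

I handed the job in at about 23.4 s: the pipette hangs released in the carousel's formerly empty hanger, facing the front. No verdict was reported.

- **Carousel:** I gripped the knob and turned it about 77° clockwise. The later fits put the empty hanger within about 1° of the front.
- **Pipette:** I lifted it about 18 mm off the charger, drew it out, slid its neck into the slot and lowered it by feel. It touched down at a hanger floor of about 0.191–0.192 m. I pressed to about 5.5 N, eased off slightly, then opened the fingers and retreated.
- **Last checks:** The button top is at 0.2626 m, against 0.262–0.263 m for the hung neighbours, so the flange is on the floor and not on the 6 mm rim. The seat radius reads 91.7 mm (nominal 90 mm, cameras good to about 2 mm). By eye in both views the pipette is upright and the bench looks undisturbed; I did not measure the bystanders' positions.
- **Disagreements:**
  - The arm drifted into a tilt of about 3°, so the held pipette leaned an estimated 1–1.5° going in. It looks upright now that it is released.
  - Sideways estimates of the seat differed by 1–3 mm between methods. I aligned the pipette to the slot in one scene view, and it went in without resistance.

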